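# Nip up the loose tap with the adjustable spanner

## Robot

A 6-joint arm with a two-finger parallel gripper is mounted at the origin on the work surface. World frame = base frame: x ahead of the robot, y to its left, z up, the work surface at z = 0. Lengths are in m, angles in rad, forces in N, time in s.
With the tool pointing down it reaches from about 0.325 to 0.775 m from the base axis. Payload 9.3 kg.
Tool frame: the origin (TCP) lies at the very end of the fingers, on their centre line; the grasp point (between the pads) lies 19 mm behind it; z points along the fingers, y is the direction in which the jaws open and shut (so a half turn about z gives the same grasp; the last joint's range is limited). The gripper opens to 85 mm and grips with 20 to 120 N. Pads are 22 mm wide; open, the fingers measure 114 mm over their backs; the gripper's body (76 mm by 85 mm) begins 54 mm behind the grasp point. The pads swing forward as they close: fully open they stand 13 mm farther back than shut.
Start: joints at [1.14, 0.259, 0.021, 1.334, 0, 1.418], TCP at [0.151, 0.529, 0.231] pointing down, gripper open.
Joint ranges: [-3.04, 3.04], [-0.91, 1.82], [-1.04, 1.36], [-1.92, 1.95], [-1.52, 1.45], [-3.14, 3.14]. Speed limits (rad/s): [2.22, 2.22, 2.79, 3.14, 3.14, 3.14].

## Interface

Orientations are given as a unit quaternion [x, y, z, w].
In Python, from rig import * gives the robot as it stands.
- The arm moves only by the shell command python3 -m jog 'ROWS'. ROWS is JSON, a list that holds one entry, the list of rows, each a list of 7 numbers: the turn, a rotation vector about the tool's x, y, z in degrees, then the shift along the tool's x, y, z in cm, then the closure, from -1 (fully open) to 1 (shut). In form: [[[wx, wy, wz, x, y, z, jaw], ...]]. A call has 1 to 8 rows; each row shifts and turns the pose as measured when the row begins, along the tool's axes as they then stand; what a row does not reach is not made up. A row lasts 1/12 s, in which the tool goes at most 41.7 mm and 7.16 degrees, less where a joint would pass 70% of its speed; a pose out of reach is approached as far as the arm can. A call with a gripper value outside its range is refused whole. The fingers move at their own pace and stop on an object; the grip force is fixed at half the most. Time passes only in rows, so rows that do not move let the fingers close. It gives the time, the measured TCP pose, the force and the opening at its end, in the units of the state.
- sense(): the state, without advancing time (a new reading comes with each control period).
- camera(name): name is "side" or "top"; returns the picture (480x640x3 uint8, red, green, blue); there is no depth.
- camera_model(name): a dict with "vertical_fov" (degrees; the focal length in pixels is half the picture's height over the tangent of half this angle, whatever the lens; pixels are square), "cx", "cy" (the principal point, pixels), "eye" and "rotation" of the camera in the world. Camera axes: x right, y up, looking along -z (the intrinsics and any distortion apply to the point x, -y, -z); pixel columns grow to the right and rows downward; lengths in m; the calibration is good to about 2 mm. A picture is of the moment at which its call begins. camera_model takes no time and is no camera call.
- close_job(): hands the job in, once; it reports no verdict.
The state is a dict: "clock": time; "q": joint angles; "joint_vel": joint speeds; "effort": joint torques, N m; "ee_pos": TCP position; "ee_rot": TCP orientation; "wrist_force": force on the tool from outside, world axes, zero at the start; "wrist_torque": the same for the moment, N m; "finger_gap": opening from 0.0 (shut) to 1.0 (fully open).
Only numpy, scipy, OpenCV 4.12 (cv2) and the standard library are available. Lean on these libraries where they do the work, as an engineer would, in place of code of your own. Each camera call takes 0.05 s, during which the arm holds its last target.

## Task

The tap has worked loose: slip the adjustable spanner's jaws over the hexagon nut at the tap's foot, roll the spanner's worm until the jaws just fit the nut, then tighten the nut one flat (a sixth of a turn) clockwise seen from above. Leave the spanner lying snug on the nut; do not press the hand or arm against the tap, and leave everything else on the worktop where it is.

Things in the scene. Friction and masses are not known exactly. Their poses are not given: they have to be found in the camera images.
- tap: Slim steel tap fixed upright on the worktop. Origin on its axis at worktop height, z up. Its x axis points out level; at the start two flats of its nut are parallel to x. Shank 21 mm diameter above the nut, body 26 mm diameter from 36 to 192 mm height, small lever on top to +y, up to 229 mm.
- spout_tip (a point): Underside of the fixed spout's outlet, 157 mm above the worktop, 119 mm out from the tap's axis in the direction 8 degrees clockwise (to -y) of the tap's x. The spout is an 18 mm tube from the tap's body to here, its underside 163 to 179 mm high: it roofs over the spanner's worm once that is on the nut, so the hand must lean out to a side there.
- nut_centre (a point): Centre of the brass hexagon nut at the tap's foot, on the tap's axis, 8 mm above the worktop; turns with the nut (x at the start = the tap's x, along two flats). Nut 27 mm across flats, 31.2 mm across corners, 0.5 to 20 mm height. Turns about the vertical with a steady friction of 0.45 N m and stays put.
- spanner: Loose steel adjustable spanner, 205 mm, 0.38 kg, flat on the worktop, mouth towards the nut (origin 62 to 88 mm from it). Origin on the underside, z up; x runs back along the jaw faces: the mouth opens to -x, its bottom is at x 16.5. Fixed jaw face at y +13.5 (jaw x -14 to 36, y to 28, 16 high), movable jaw on the -y side, its face at y = 13.5 minus the opening (all mm).
- mouth (a point): Point of the spanner at its origin, 8 mm up: the nut's axis comes here when the jaws fit (up to 5 mm off along x is well). With wider jaws put the nut midway between them. Head plate behind the jaws: x 16 to 74, y -36 to 28 mm, 13 mm high.
- worm_top (a point): Top of the knurled worm (16 mm diameter, 14 mm long, axis along the spanner's y), at x 46, y -5, height 16.8 mm of the spanner, 3.8 mm proud of the plate. Rubbing its top with a fingertip towards the jaws (-x) closes them, towards the handle opens: 6 mm a turn, 0.12 mm per mm rubbed. It drags with 4.4 N at its rim, so press with 8 to 20 N; it stays put.
- handle_mid (a point): Middle of the handle, 135 mm from the spanner's origin, 8 mm up; grip across it or pull here. The handle is straight, along a line from the origin turned 22.5 degrees clockwise (to -y) from the spanner's x, from 62 to 190 mm out: 22 mm wide, height 2 to 14 mm, end boss 29 mm diameter.
- tap_nut (a joint): How far the nut has been turned, rad, clockwise (tightening) seen from above positive; 0 at the start.
- spanner_jaw (a joint): Opening between the jaw faces, m; 0.031 to 0.034 at the start, 0.027 when they fit the nut.
- paste_tin: Small grey tin, 54 mm diameter, 42 mm high, bystander beside the tap; origin under its centre.
- washer: Spare black rubber washer, 34 mm diameter, 4 mm thick, bystander beside the tap; origin under its centre.
- screwdriver: Black-handled screwdriver lying near the tap on the side away from the spanner, bystander; along its x axis.
- travel_mug: Dark steel travel mug, 76 mm diameter, 136 mm high, bystander at the left; origin under its centre.
- dish_brush: White dish brush lying on the worktop at the right, near the robot, bystander.
- spray_bottle: White spray bottle, 72 mm diameter, 200 mm high, bystander at the right near the robot.
Not all that is in view belongs to the job. Several things have the shape of the spanner; the one meant has the colours described above.

How it is judged:
On the way:
1. the jaws are round the nut and closed to within 1.5 mm of its 27 mm, before the nut has been turned 0.25 rad (horizontal distance between mouth and nut_centre below 0.007 m and value of joint spanner_jaw below 0.0285 m and value of joint tap_nut below 0.25 rad), for 0.2 s.
At the end, for the whole second after the job is handed in: The nut is turned clockwise by a sixth of a turn, within 12 degrees (0.84 to 1.26 rad); the spanner lies flat and still with its jaws round the nut (mouth point within 8 mm of the nut's axis) and no more than 29 mm open (value of joint tap_nut between 0.84 and 1.26 rad and horizontal distance between mouth and nut_centre below 0.008 m and value of joint spanner_jaw below 0.029 m and height (world z) of mouth below 0.014 m and angle between spanner's own z axis and vertical below 0.1 rad and linear speed of spanner below 0.01 m/s); the robot touches nothing.
It fails at once if hand or arm pressed against the tap or its nut with more than 12 N (contact force between any of the fingers, the arm and tap above 12 N).
It fails at once if a bystander moved more than 30 mm (distance of any of paste_tin, washer, screwdriver, travel_mug, dish_brush, spray_bottle from where it was at the start of the episode above 0.03 m).
It also fails if it takes over 67 s, if anything falls off the work surface, if the arm or the gripper's body presses on something with over 40 N, if the wrist force passes 120 N, or if a joint passes its speed limit or range.

## Working session

There is one attempt and no reset: what is moved stays moved. The work goes in short steps, Python scripts to look and compute and a shell command to move; the robot and the scene stay as the last step left them, time stands still between calls to the robot, and variables do not carry over. Pictures are saved under pics/ and viewed, and the job is handed in when it is done.

```bash
ls; mkdir -p pics
cat > h.py <<'E'
from rig import *
import numpy as np, cv2
from scipy.spatial.transform import Rotation as R
def snap(name,fn):
    im=np.array(camera(name)); cv2.imwrite(fn,im[:,:,::-1]); return im
E
python3 - <<'E'
from h import *
print(sense())
for n in("side","top"):
    print(n,camera_model(n)); snap(n,f"pics/{n}0.png")
E
```

```text
pics
{'clock': 0.0, 'q': array([ 1.14038820e+00,  2.59213954e-01,  2.07535063e-02,  1.33369015e+00,
       -5.32818326e-06,  1.41823816e+00]), 'joint_vel': array([ 7.87729466e-04,  6.69988141e-04,  4.07443355e-05,  3.31139683e-04,
       -5.81055939e-04, -8.02320897e-04]), 'effort': array([ 9.84141516e-04, -5.55646777e+01,  3.44523454e+01,  1.37478640e-02,
       -2.24710325e-04, -2.10191109e-05]), 'ee_pos': array([0.15072521, 0.52865475, 0.23065109]), 'ee_rot': array([ 1.38478497e-01,  9.90365209e-01, -6.49336446e-04, -1.92038168e-04]), 'wrist_force': array([0.67304443, 0.18498931, 0.09065072]), 'wrist_torque': array([-0.00483859, -0.02795857, -0.02378562]), 'finger_gap': 1.001824646155273}
side {'vertical_fov': 57.99206931592742, 'cx': 320.0835532678164, 'cy': 233.34363036766092, 'eye': array([ 0.09980771, -0.52030106,  0.8916836 ]), 'rotation': array([ 0.32450197, -0.10654094, -0.28123583,  0.89680204])}
top {'vertical_fov': 53.061568283649436, 'cx': 312.38535324268133, 'cy': 235.23228615286607, 'eye': array([ 0.4326078 , -0.01759476,  1.08206568]), 'rotation': array([-0.03372164,  0.01559504,  0.70891022, -0.70431949])}
```

View pics/side0.png

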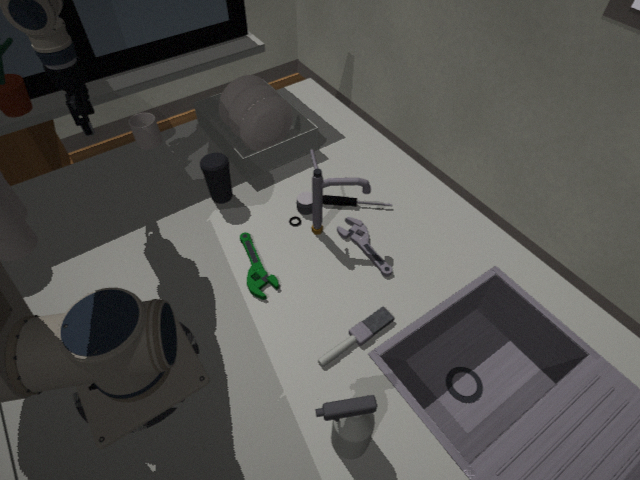

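View pics/top0.png

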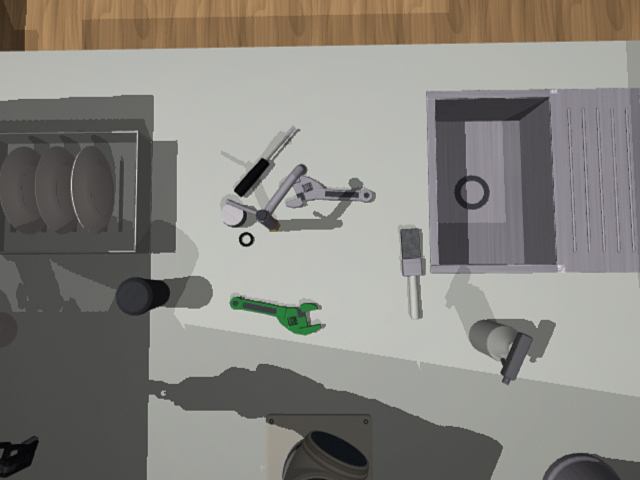

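Two things could be taken for the spanner: the green one (top 280,314) and the steel-grey one (top 330,193; side 365,245). The description says steel, so I choose the grey one. I'll check it in close crops.

```bash
cat >> h.py <<'E'
def cam(n):
    m=camera_model(n); f=240/np.tan(np.radians(m['vertical_fov'])/2)
    return m,f,R.from_quat(m['rotation']).as_matrix()
def ray(n,u,v,z):
    m,f,r=cam(n); d=r@np.array([(u-m['cx'])/f,-(v-m['cy'])/f,-1.]); e=np.array(m['eye'])
    return e+d*(z-e[2])/d[2]
def proj(n,p):
    m,f,r=cam(n); c=r.T@(np.asarray(p)-m['eye']); return np.array([m['cx']-f*c[0]/c[2], m['cy']+f*c[1]/c[2]])
def crop(im,u0,v0,u1,v1,k,fn):
    cv2.imwrite(fn,cv2.resize(im[v0:v1,u0:u1,::-1],None,fx=k,fy=k,interpolation=cv2.INTER_CUBIC))
E
python3 - <<'E'
from h import *
t=cv2.imread("pics/top0.png")[:,:,::-1]; s=cv2.imread("pics/side0.png")[:,:,::-1]
crop(t,215,115,385,245,4.6,"pics/tc.png"); crop(s,280,150,410,285,4.4,"pics/sc.png")
print(proj("top",[0,0,0]),proj("top",sense()['ee_pos']),proj("side",sense()['ee_pos']))
E
```

```text
[318.24723232 467.49787726] [ 14.49331316 431.62043876] [ 91.91245293 128.4583819 ]
```

View pics/tc.png

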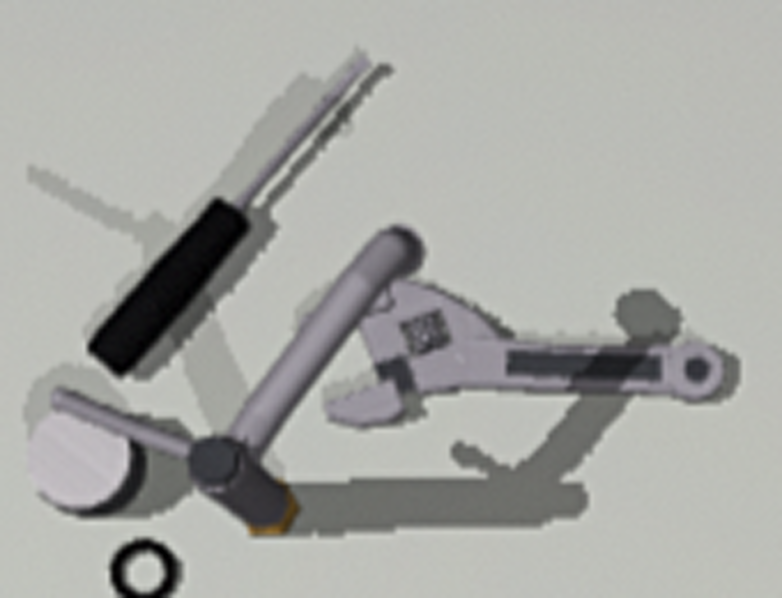

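View pics/sc.png

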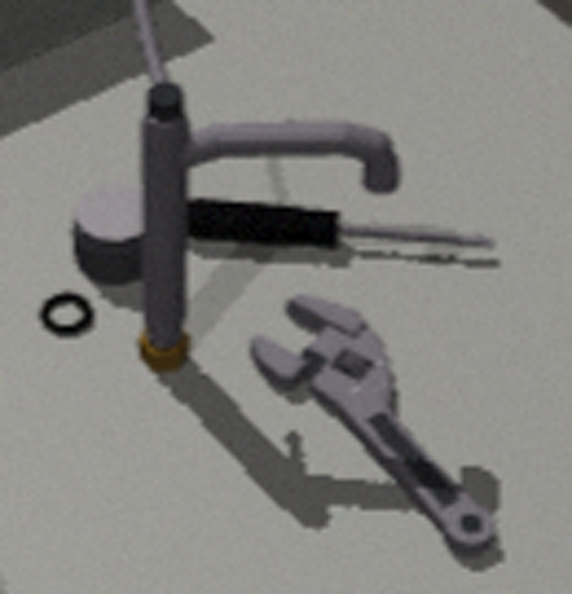

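The grey one is confirmed: steel, with a dark knurled worm at top (308,187) and side (361,232). Its boss hole is at top (367,195) and its mouth faces the brass nut at top (274,229). Now I'll measure.

```bash
cat >> h.py <<'E'
def tri(a,b):
    (ma,fa,ra),(mb,fb,rb)=cam("top"),cam("side")
    A=[];B=[]
    for (m,f,r),(u,v) in(((ma,fa,ra),a),((mb,fb,rb),b)):
        d=r@np.array([(u-m['cx'])/f,-(v-m['cy'])/f,-1.]); d/=np.linalg.norm(d); P=np.eye(3)-np.outer(d,d)
        A.append(P);B.append(P@m['eye'])
    return np.linalg.lstsq(np.vstack(A),np.hstack(B),rcond=None)[0]
def blob(im,cond,box):
    u0,v0,u1,v1=box; m=np.zeros(im.shape[:2],bool); m[v0:v1,u0:u1]=cond(im.astype(int))[v0:v1,u0:u1]
    n,l,s,c=cv2.connectedComponentsWithStats(m.astype(np.uint8))
    return [(s[i,4],np.round(c[i],1)) for i in range(1,n) if s[i,4]>8]
E
python3 - <<'E'
from h import *
t=cv2.imread("pics/top0.png")[:,:,::-1]; s=cv2.imread("pics/side0.png")[:,:,::-1]
dark=lambda i:i.sum(2)<300
brass=lambda i:(i[:,:,0]-i[:,:,2]>35)
print("brass",blob(t,brass,(255,210,290,240)),blob(s,brass,(300,215,330,240)))
for th in (240,300,340):
  dark=lambda i:i.sum(2)<th
  print(th,blob(t,dark,(298,180,316,194)),blob(t,dark,(361,188,373,202)),blob(s,dark,(350,225,370,240)),blob(s,dark,(380,260,395,275)))
g=lambda i:(i[:,:,1]-i[:,:,0]>40)
m=g(t.astype(int)); ys,xs=np.nonzero(m)
P=[ray("top",u,v,0.01)[:2] for u,v in zip(xs,ys)]; P=np.array(P); np.save("green.npy",P)
print("green",P.min(0),P.max(0))
b=lambda i:i.sum(2)<130
print("washer",blob(t,b,(235,230,258,250)))
for n,uv,z in(("t",(366.5,195),.014),("s",(280+470/4.4,150+524/4.4),.014),("t",(215+424/4.6,115+332/4.6),.0168),("s",(280+352/4.4,150+361/4.4),.0168)):
  print(n,ray("top" if n=="t" else "side",*uv,z).round(4))
E
```

```text
brass [(np.int32(23), array([274.9, 228. ]))] [(np.int32(40), array([315.8, 230.3]))]
240 [(np.int32(20), array([309.2, 188. ]))] [(np.int32(20), array([366. , 194.9]))] [(np.int32(28), array([351. , 233.8])), (np.int32(42), array([359.4, 232.4]))] [(np.int32(46), array([385.7, 261.7])), (np.int32(16), array([386.5, 268.5])), (np.int32(26), array([386. , 272.9]))]
300 [(np.int32(57), array([307.4, 187. ]))] [(np.int32(22), array([365.9, 194.9]))] [(np.int32(89), array([356.1, 233. ]))] [(np.int32(65), array([386.2, 262.2])), (np.int32(23), array([386.7, 268.6])), (np.int32(38), array([385.8, 272.4]))]
340 [(np.int32(82), array([306.7, 187.5]))] [(np.int32(18), array([370.9, 197.7])), (np.int32(25), array([366.1, 194.7]))] [(np.int32(161), array([358.4, 232.6]))] [(np.int32(171), array([386.4, 266.7]))]
green [ 0.28937448 -0.00599578] [0.37110228 0.19388072]
washer [(np.int32(71), array([245.9, 239.1]))]
t [ 0.5966 -0.1119  0.014 ]
s [ 0.5973 -0.111   0.014 ]
t [0.6151 0.0206 0.0168]
s [0.6156 0.0192 0.0168]
```

Run:
```python
from h import *
T=lambda x,y:(215+x/4.6,115+y/4.6); S=lambda x,y:(280+x/4.4,150+y/4.4)
cap=tri(T(218,460),S(164,95)); print("cap",cap.round(4))
for z in(.157,): print("spout side",ray("side",*S(381,186),z).round(4))
print("spout bend top", [ray("top",*T(402,250),z).round(4) for z in (.17,.18,.19)])
# nut axis from side: front bottom edge / from top
for z in (0,.01,.02): print("nut mid side",z,ray("side",*S(164,352),z).round(4),ray("side",*S(164,340),z).round(4),ray("side",*S(164,370),z).round(4))
print("nut bright top", ray("top",*T(285,508),.02))
p=cap.copy()
for z in(0,.01,.02,.036,.19): p[2]=z; print(z,proj("top",p),proj("side",p))
G=np.load("green.npy"); nut=cap[:2]
d=np.linalg.norm(G-nut,axis=1);a=np.degrees(np.arctan2(*(G-nut).T[::-1]))
for lo in range(-180,-80,5):
  k=(a>=lo)&(a<lo+5)
  if k.any(): print(lo,d[k].min().round(3))
im=cv2.imread("pics/side0.png");cv2.imwrite("pics/nut.png",cv2.resize(im[200:245,290:345],None,fx=12,fy=12,interpolation=cv2.INTER_CUBIC))
im=cv2.imread("pics/top0.png");cv2.imwrite("pics/nut2.png",cv2.resize(im[205:245,250:300],None,fx=12,fy=12,interpolation=cv2.INTER_CUBIC))
```

```text
cap [0.5304 0.0952 0.2166]
spout side [0.6239 0.0221 0.157 ]
spout bend top [array([0.6235, 0.0241, 0.17  ]), array([0.6214, 0.0237, 0.18  ]), array([0.6193, 0.0232, 0.19  ])]
nut mid side 0 [0.5348 0.1009 0.    ] [0.5404 0.1089 0.    ] [0.5266 0.0891 0.    ]
nut mid side 0.01 [0.53   0.0939 0.01  ] [0.5354 0.1018 0.01  ] [0.5218 0.0822 0.01  ]
nut mid side 0.02 [0.5251 0.087  0.02  ] [0.5305 0.0948 0.02  ] [0.5171 0.0754 0.02  ]
nut bright top [0.52933686 0.08810166 0.02      ]
0 [274.69911665 225.79835948] [317.11066283 232.03736927]
0.01 [274.23558329 225.40095267] [317.12302223 229.62852653]
0.02 [273.76340014 224.99613004] [317.13554634 227.18757989]
0.036 [272.98930204 224.33246292] [317.15593586 223.21366994]
0.19 [264.13403048 216.74046317] [317.37725707 180.07823443]
-180 0.179
-175 0.183
-170 0.187
-165 0.186
-160 0.185
-155 0.194
```

View pics/nut.png

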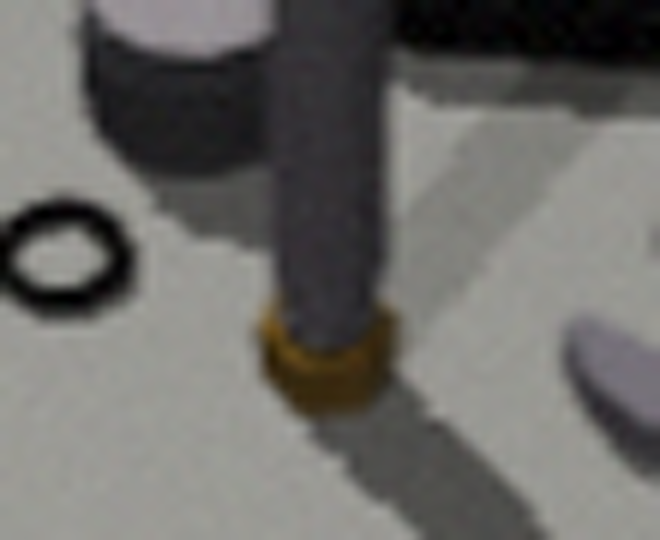

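View pics/nut2.png

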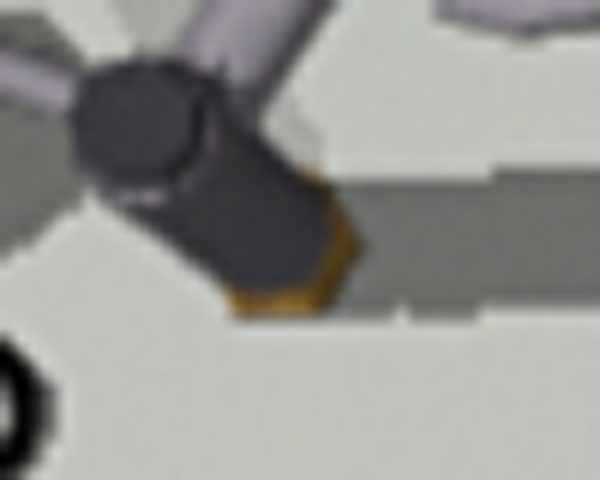

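```bash
cat >> h.py <<'E'
def Rt(hy,lean=0,about='y'):
    """tool pointing down, tool y at heading hy deg; then turned by lean deg about own axis"""
    a=np.radians(hy); y=np.array([np.cos(a),np.sin(a),0]); z=np.array([0,0,-1.]); x=np.cross(y,z)
    return R.from_matrix(np.stack([x,y,z],1))*R.from_euler(about,lean,degrees=True)
def rows(pos,Rg,mm=40,deg=7,jaw=-1,start=None):
    s=sense(); p=np.array(s['ee_pos']) if start is None else start[0]; r=R.from_quat(s['ee_rot']) if start is None else start[1]
    pos=np.array(pos,float); D=pos-p; w=(Rg*r.inv()).as_rotvec()
    n=int(max(np.ceil(np.linalg.norm(D)*1000/mm),np.ceil(np.degrees(np.linalg.norm(w))/deg),1))
    print("D mm",(D*1000).round(1),"rot deg",np.degrees(w).round(1),"n",n)
    out=[]
    for i in range(n):
        d=(pos-p)/(n-i); dw=(Rg*r.inv()).as_rotvec()/(n-i)
        t=r.inv().apply(d)*100; tw=np.degrees(r.inv().apply(dw))
        row=[*tw.round(1),*t.round(2),jaw]; out.append([float(v) for v in row])
        p=p+r.apply(np.array(row[3:6])/100); r=r*R.from_rotvec(np.radians(row[:3]))
    print(str(out).replace(" ","").replace(".0,",",")); return p,r
def st():
    s=sense(); print("t%.2f"%s['clock'],"p",s['ee_pos'].round(4),"y hd %.1f"%np.degrees(np.arctan2(*R.from_quat(s['ee_rot']).as_matrix()[1::-1,1])),"z",R.from_quat(s['ee_rot']).as_matrix()[:,2].round(3),"F",s['wrist_force'].round(1),"gap %.3f"%s['finger_gap'],"q",s['q'].round(2))
NUT=np.array([.5308,.0957])
E
python3 - <<'E'
from h import *
print("nut from top hexagon",ray("top",273.2,225.2,.02)) 
a=rows([.40,.12,.26],Rt(30)); rows([.598,-.075,.12],Rt(-2.3),start=a)
E
```

```text
nut from top hexagon [0.52992728 0.09647216 0.02      ]
D mm [ 249.3 -408.7   29.3] rot deg [  0.   -0.1 -44.1] n 12
[[-0,0,3.7,-2.93,-2.71,-0.24,-1.0],[-0,0,3.7,-3.1,-2.51,-0.24,-1.0],[-0,0,3.7,-3.26,-2.31,-0.24,-1.0],[-0,0,3.7,-3.4,-2.09,-0.24,-1.0],[-0,0,3.7,-3.52,-1.87,-0.24,-1.0],[-0,0,3.7,-3.64,-1.63,-0.24,-1.0],[-0,0,3.6,-3.74,-1.4,-0.24,-1.0],[-0,0,3.7,-3.82,-1.16,-0.24,-1.0],[-0,0,3.6,-3.88,-0.91,-0.24,-1.0],[-0,0,3.7,-3.93,-0.66,-0.25,-1.0],[-0,0,3.6,-3.97,-0.41,-0.24,-1.0],[-0.1,0,3.7,-3.98,-0.17,-0.25,-1.0]]
D mm [ 198. -195. -140.] rot deg [  0.    0.1 -32.3] n 8
[[0,0,4,-3.35,0.92,1.75,-1.0],[0,0,4,-3.27,1.16,1.75,-1.0],[0,0,4,-3.19,1.38,1.75,-1.0],[0,0,4.1,-3.08,1.6,1.76,-1.0],[0,0,4,-2.96,1.82,1.75,-1.0],[0,0,4.1,-2.82,2.02,1.76,-1.0],[0,0,4,-2.68,2.22,1.75,-1.0],[0.1,0,4.1,-2.51,2.39,1.76,-1.0]]
```

```bash
sed -i 's/^NUT=.*/NUT=np.array([.5304,.0958])/' h.py
python3 -m jog '[[[0,0,3.7,-2.9,-2.7,-0.2,-1],[0,0,3.7,-3.1,-2.5,-0.2,-1],[0,0,3.7,-3.3,-2.3,-0.2,-1],[0,0,3.7,-3.4,-2.1,-0.2,-1],[0,0,3.7,-3.5,-1.9,-0.2,-1],[0,0,3.7,-3.6,-1.6,-0.2,-1]]]'
```

```text
clock: 0.6
ee_pos: [0.274, 0.3217, 0.2389]
ee_rot: [0.328, 0.945, -0.003, -0.001]
wrist_force: [1.4, 1.0, 1.7]
finger_gap: 1.0
```

```bash
python3 -m jog '[[[0,0,3.6,-3.7,-1.4,-0.2,-1],[0,0,3.7,-3.8,-1.2,-0.2,-1],[0,0,3.6,-3.9,-0.9,-0.2,-1],[0,0,3.7,-3.9,-0.7,-0.3,-1],[0,0,3.6,-4,-0.4,-0.2,-1],[0,0,3.7,-4,-0.2,-0.3,-1]]]'
python3 - <<'E'
from h import *
st(); rows([.598,-.075,.12],Rt(-2.3,15))
E
```

```text
clock: 1.1
ee_pos: [0.3968, 0.1051, 0.2535]
ee_rot: [0.509, 0.861, -0.003, -0.001]
wrist_force: [1.3, 1.6, 0.1]
finger_gap: 0.998
t1.10 p [0.3968 0.1051 0.2535] y hd 28.8 z [-0.005 -0.005 -1.   ] F [1.3 1.6 0.1] gap 0.998 q [ 0.06  0.02 -0.21  1.35 -0.    1.13]
D mm [ 201.2 -180.1 -133.5] rot deg [ 15.    3.1 -31. ] n 8
[[-0.6,1.9,3.9,-3.18,1.13,1.67,-1.0],[-0.5,1.8,3.9,-3.15,1.33,1.57,-1.0],[-0.6,1.9,3.8,-3.1,1.53,1.49,-1.0],[-0.5,1.8,3.9,-3.04,1.72,1.4,-1.0],[-0.6,1.9,3.8,-2.96,1.91,1.33,-1.0],[-0.5,1.8,3.9,-2.87,2.09,1.25,-1.0],[-0.6,1.9,3.8,-2.76,2.27,1.18,-1.0],[-0.5,1.8,3.9,-2.65,2.44,1.12,-1.0]]
```

```bash
python3 -m jog '[[[-0.6,1.9,3.9,-3.2,1.1,1.7,-1],[-0.5,1.8,3.9,-3.2,1.3,1.6,-1],[-0.6,1.9,3.8,-3.1,1.5,1.5,-1],[-0.5,1.8,3.9,-3,1.7,1.4,-1],[-0.6,1.9,3.8,-3,1.9,1.3,-1],[-0.5,1.8,3.9,-2.9,2.1,1.2,-1],[-0.6,1.9,3.8,-2.8,2.3,1.2,-1],[-0.5,1.8,3.9,-2.6,2.4,1.1,-1]]]'
python3 - <<'E'
from h import *
st(); a=rows([.598,-.077,.03],Rt(-2.3,20)); t=snap("top","pics/t1.png"); s=snap("side","pics/s1.png")
crop(t,255,130,405,250,5,"pics/t1c.png")
E
```

```text
clock: 1.77
ee_pos: [0.6039, -0.093, 0.1188]
ee_rot: [0.725, 0.675, 0.102, -0.09]
wrist_force: [0.9, 0.6, 0.4]
finger_gap: 1.004
t1.77 p [ 0.6039 -0.093   0.1188] y hd -4.1 z [ 0.027  0.268 -0.963] F [0.9 0.6 0.4] gap 1.004 q [-0.42  0.45 -0.01  1.2   0.26  1.21]
D mm [ -5.9  16.  -88.8] rot deg [4.4 0.2 1.8] n 3
[[0.3,1.5,-0.5,-0.3,-0.26,2.99,-1.0],[0.3,1.5,-0.6,-0.37,-0.24,2.98,-1.0],[0.4,1.4,-0.5,-0.45,-0.23,2.97,-1.0]]
```

View pics/t1c.png

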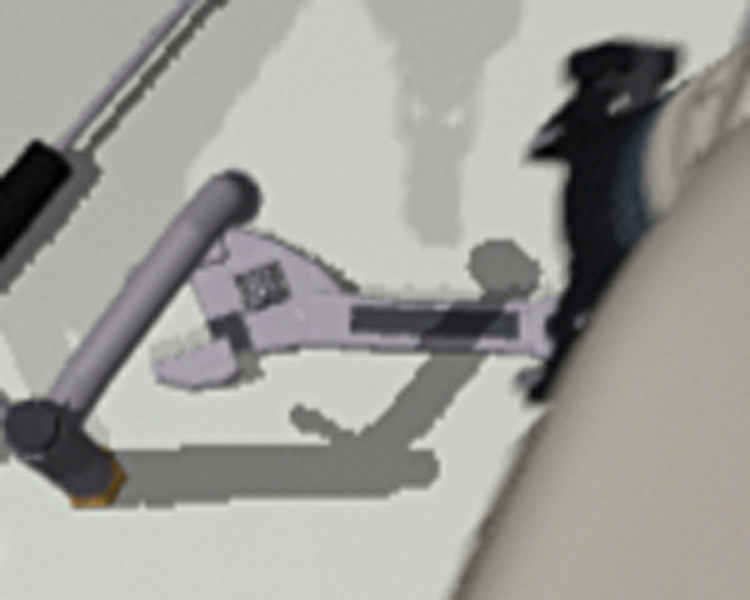

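View pics/s1.png

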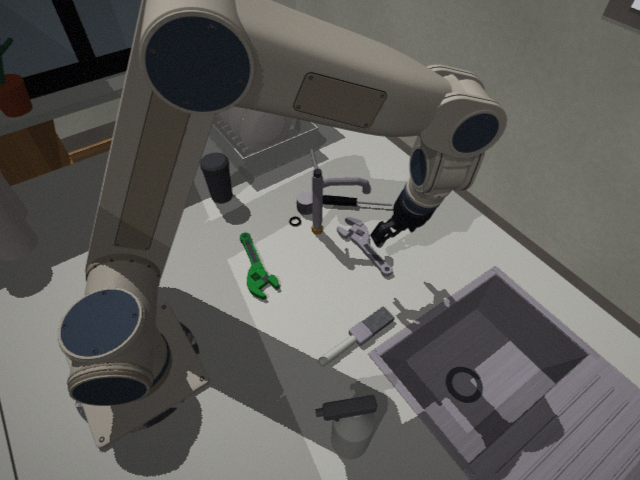

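Picture: spanner untouched. The open hand is above the handle end, about (365,195) in top view, and the side view is clear.

```bash
python3 -m jog '[[[0.3,1.5,-0.5,-0.3,-0.3,3,-1],[0.3,1.5,-0.6,-0.4,-0.2,3,-1],[0.4,1.4,-0.5,-0.4,-0.2,2.9,-1]]]'
python3 - <<'E'
from h import *
st(); a=rows([.5986,-.0731,.006],Rt(-2.3,20),mm=15)
E
```

```text
clock: 2.12
ee_pos: [0.6019, -0.0821, 0.0273]
ee_rot: [0.712, 0.681, 0.126, -0.119]
wrist_force: [0.6, 0.3, -0.9]
finger_gap: 0.998
t2.12 p [ 0.6019 -0.0821  0.0273] y hd -2.6 z [ 0.017  0.341 -0.94 ] F [ 0.6  0.3 -0.9] gap 0.998 q [-0.43  0.54 -0.13  1.04  0.32  1.16]
D mm [ -3.3   9.  -21.3] rot deg [0.  0.1 0.3] n 2
[[0.1,0,-0.1,0.05,-0.19,1.15,-1.0],[0.1,0,-0.1,0.06,-0.18,1.16,-1.0]]
```

```bash
python3 -m jog '[[[0.1,0,-0.1,0,-0.2,1.1,-1],[0.1,0,-0.1,0.1,-0.2,1.1,-1],[0,0,0,0,0,0,-0.2],[0,0,0,0,0,0,0.4],[0,0,0,0,0,0,1],[0,0,0,0,0,0,1],[0,0,0,0,0,0,1],[0,0,0,0,0,0,1]]]'
python3 - <<'E'
from h import *
st();
E
```

```text
clock: 2.78
ee_pos: [0.598, -0.0723, 0.0043]
ee_rot: [0.709, 0.683, 0.126, -0.122]
wrist_force: [0.7, 1.0, -2.8]
finger_gap: 0.24
t2.78 p [ 0.598  -0.0723  0.0043] y hd -2.2 z [ 0.012  0.344 -0.939] F [ 0.7  1.  -2.8] gap 0.240 q [-0.42  0.56 -0.17  0.98  0.33  1.17]
```

```bash
cat >> h.py <<'E'
def sp_target(dx,dy,yaw_t,O,yaw,z=None):
    """tool pose that puts spanner origin at nut + (dx,dy) mm in the frame of heading yaw_t, given present spanner O,yaw"""
    s=sense(); a=np.radians(yaw_t); c,sn=np.cos(a),np.sin(a)
    Ot=NUT+np.array([c*dx-sn*dy,sn*dx+c*dy])/1000
    Z=R.from_euler('z',yaw_t-yaw,degrees=True); v=s['ee_pos']-np.r_[O,s['ee_pos'][2]]
    p=np.r_[Ot,s['ee_pos'][2] if z is None else z]+Z.apply(v)
    return p,Z*R.from_quat(s['ee_rot'])
E
python3 - <<'E'
from h import *
O=[.6035,.0648];y=-69.7
p,r=sp_target(60,2.7,-30.3,O,y,.0053); print(p); rows(p,r,mm=25,deg=5,jaw=1)
E
```

```text
[ 0.66633789 -0.04158212  0.0053    ]
D mm [68.3 30.7  1. ] rot deg [-0.   0.  39.4] n 8
[[1.7,-0,-4.6,0.4,0.84,0.13,1.0],[1.7,-0,-4.6,0.33,0.87,0.11,1.0],[1.7,-0,-4.6,0.25,0.9,0.08,1.0],[1.7,-0,-4.6,0.18,0.92,0.05,1.0],[1.7,-0,-4.6,0.11,0.93,0.02,1.0],[1.7,-0,-4.7,0.03,0.93,-0,1.0],[1.7,-0,-4.6,-0.04,0.94,-0.03,1.0],[1.7,-0,-4.7,-0.12,0.92,-0.06,1.0]]
```

```bash
python3 -m jog '[[[1.7,0,-4.6,0.4,0.8,0.15,1],[1.7,0,-4.6,0.3,0.9,0.1,1],[1.7,0,-4.6,0.25,0.9,0.1,1],[1.7,0,-4.6,0.2,0.9,0.05,1],[1.7,0,-4.6,0.1,0.9,0,1],[1.7,0,-4.7,0,0.9,0,1],[1.7,0,-4.6,0,0.9,0,1],[1.7,0,-4.7,-0.1,0.9,-0.1,1]]]'
python3 - <<'E'
from h import *
st(); t=snap("top","pics/t2.png"); s=snap("side","pics/s2.png")
crop(t,235,110,385,230,5,"pics/t2c.png"); crop(s,290,160,440,280,5,"pics/s2c.png")
E
```

```text
clock: 3.45
ee_pos: [0.664, -0.0442, 0.0079]
ee_rot: [0.426, 0.888, 0.072, -0.158]
wrist_force: [0.6, 0.4, -4.6]
finger_gap: 0.233
t3.45 p [ 0.664  -0.0442  0.0079] y hd 38.8 z [-0.219  0.263 -0.94 ] F [ 0.6  0.4 -4.6] gap 0.233 q [-0.28  0.76  0.24  1.35  0.19  0.59]
```

View pics/t2c.png

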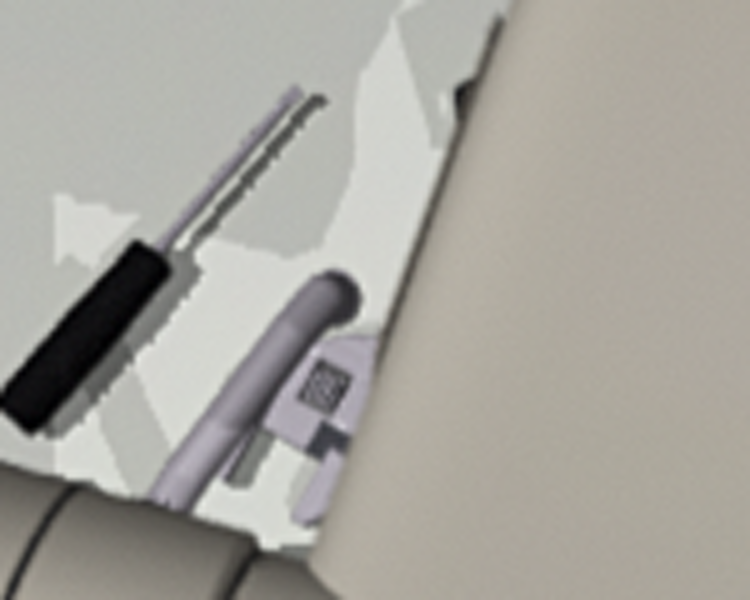

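View pics/s2c.png

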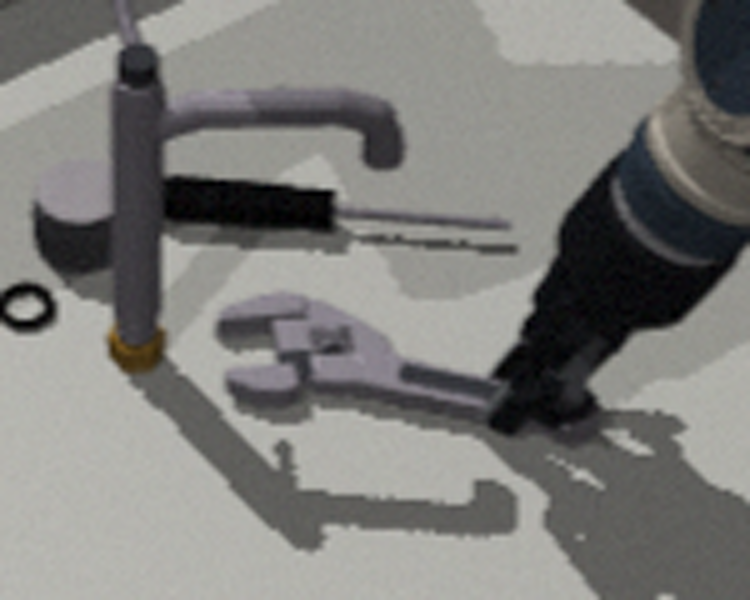

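Picture: the spanner is held in the jaws with its mouth facing the brass nut, side nut (317,230), worm (356,228). Nothing else has moved. I'll check the worm position against the estimate, then plan the insertion.

```bash
cat >> h.py <<'E'
# spanner pose rigid to the tool: from the grasp
P0=np.array([.598,-.0723]); H0=-2.2; O0=np.array([.6035,.0648]); Y0=-69.7
def held():
    s=sense(); M=R.from_quat(s['ee_rot']).as_matrix(); h=np.degrees(np.arctan2(M[1,1],M[0,1])); d=np.radians(h-H0)
    v=O0-P0; c,sn=np.cos(d),np.sin(d)
    return s['ee_pos'][:2]+np.array([c*v[0]-sn*v[1],sn*v[0]+c*v[1]]), Y0+h-H0
def pt(O,yaw,x,y):
    a=np.radians(yaw);c,s=np.cos(a),np.sin(a); return O+np.array([c*x-s*y,s*x+c*y])/1000
E
python3 - <<'E'
from h import *
O,y=held(); print(O,y,"worm pred",pt(O,y,46,-5)); st()
print(tri((300,187.4),(355.8,227.6)), ray("top",300,187.4,.019),ray("side",355.8,227.6,.019))
a=np.radians(-30.3); d=O-NUT; print("in tap frame",d@[np.cos(a),np.sin(a)],d@[-np.sin(a),np.cos(a)])
p,r=sp_target(45,2.7,-30.3,O,y,.0055); rows(p,r,mm=8,deg=5,jaw=1)
E
```

```text
[0.57923723 0.06400785] -28.76034826910225 worm pred [0.61715693 0.03749188]
t3.55 p [ 0.6649 -0.0432  0.0074] y hd 38.7 z [-0.218  0.263 -0.94 ] F [-0.3 -0.1 -3.9] gap 0.237 q [-0.28  0.76  0.25  1.35  0.19  0.59]
[0.61451033 0.03642871 0.01905718] [0.61433945 0.0365565  0.019     ] [0.61473467 0.03635425 0.019     ]
in tap frame 0.05820586658096504 -0.002809472619440637
D mm [-11.5   9.2  -1.9] rot deg [ 0.   0.  -1.5] n 2
[[-0.3,0,0.7,0.64,-0.16,0.33,1.0],[-0.2,0,0.7,0.64,-0.18,0.34,1.0]]
```

Run:
```python
from h import *
im=cv2.imread("pics/s2.png")
cv2.imwrite("pics/s2d.png",cv2.resize(im[212:247,328:378],None,fx=15,fy=15,interpolation=cv2.INTER_CUBIC))
```

```text
(no output)
```

View pics/s2d.png

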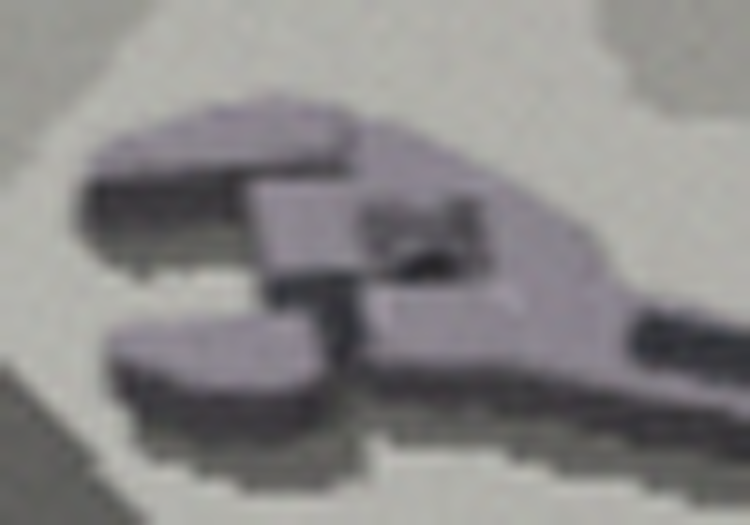

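Run:
```python
from h import *
S=lambda x,y:ray("side",328+(x+.5)/15-.5,212+(y+.5)/15-.5,.0185)[:2]
a,b=S(92,182),S(345,166); c,d=S(118,324),S(308,316)
O,y=held()
for p,q in((a,b),(c,d)): v=q-p; print(p,q,np.linalg.norm(v),np.degrees(np.arctan2(v[1],v[0])))
n=np.array([-np.sin(np.radians(-30)),np.cos(np.radians(-30))]); print("opening",((a+b)/2-(c+d)/2)@n)
ang=np.radians(-30.3); ex=np.array([np.cos(ang),np.sin(ang)]); ey=np.array([-ex[1],ex[0]])
for p in(a,b,c,d): print(((p-NUT)@ex).round(4),((p-NUT)@ey).round(4))
```

```text
[0.57470729 0.08136006] [0.61430318 0.05870205] 0.04562039099811414 -29.77953315831444
[0.55892005 0.05202054] [0.587503   0.03453801] 0.033505589600987734 -31.451711452803846
opening 0.033814576733030066
0.0455 0.0099
0.0912 0.0103
0.0467 -0.0234
0.0802 -0.0241
```

```bash
cat >> h.py <<'E'
ang=np.radians(-30.3); EX=np.array([np.cos(ang),np.sin(ang)]); EY=np.array([-EX[1],EX[0]])
def tapf(p): return np.array([(p-NUT)@EX,(p-NUT)@EY])*1000
def regrasp(O,yaw):  # fix constants so that held() gives O,yaw now
    s=sense(); M=R.from_quat(s['ee_rot']).as_matrix(); h=np.degrees(np.arctan2(M[1,1],M[0,1]))
    open("h.py","a").write(f"P0=np.array({s['ee_pos'][:2].tolist()}); H0={h}; O0=np.array({list(map(float,O))}); Y0={yaw}\n")
E
python3 - <<'E'
from h import *
O=NUT+(59.2*EX-3.4*EY)/1000; regrasp(O,-30.1); 
p,r=sp_target(42,3.4,-30.2,O,-30.1,.0052); a=rows(p,r,mm=8,deg=5,jaw=1)
E
```

```text
D mm [-11.6  14.5  -2.2] rot deg [ 0.  -0.  -0.1] n 3
[[-0,0,0,0.56,0,0.28,1.0],[-0,0,0,0.55,0,0.28,1.0],[-0,0,0.1,0.56,0,0.28,1.0]]
```

```bash
python3 -m jog '[[[0,0,0,0.6,0,0.3,1],[0,0,0,0.6,0,0.3,1],[0,0,0,0.5,0,0.2,1],[0,0,0,0,0,0,1]]]'
python3 - <<'E'
from h import *
st(); O,y=held(); print(tapf(O),y); s=snap("side","pics/s3.png")
cv2.imwrite("pics/s3d.png",cv2.resize(s[208:248,308:363,::-1],None,fx=14,fy=14,interpolation=cv2.INTER_CUBIC))
E
```

```text
clock: 3.88
ee_pos: [0.6505, -0.0279, 0.0052]
ee_rot: [0.43, 0.886, 0.073, -0.158]
wrist_force: [0.3, 0.5, -2.7]
finger_gap: 0.235
t3.88 p [ 0.6505 -0.0279  0.0052] y hd 38.3 z [-0.217  0.264 -0.94 ] F [ 0.3  0.5 -2.7] gap 0.235 q [-0.26  0.73  0.19  1.31  0.2   0.61]
[39.41417693  3.52866827] -30.55060060275357
```

View pics/s3d.png

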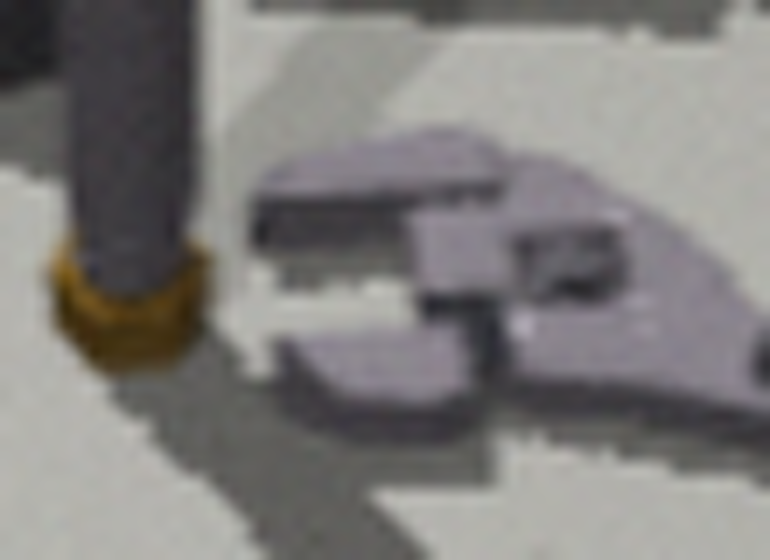

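Run:
```python
from h import *
S=lambda x,y,z=.0165:ray("side",308+(x+.5)/14-.5,208+(y+.5)/14-.5,z)[:2]
for x,y in((258,201),(495,182),(285,340),(460,328)): print(tapf(S(x,y)).round(1))
for x,y in((55,258),(211,255),(125,320)): print("nut",tapf(S(x,y,.02)).round(1))
```

```text
[25.7 19.5]
[71.8 21. ]
[ 27.6 -15.8]
[ 60.9 -15.3]
nut [-14.5   4.9]
nut [15.2  3.4]
nut [ -2.4 -11.5]
```

Run:
```python
from h import *
O,y=held()
p,r=sp_target(18,2.9,-30.3,O,y,.0052); a=rows(p,r,mm=6,deg=5,jaw=1)
```

```text
D mm [-18.6  11.   -0.2] rot deg [0.  0.  0.2] n 4
[[0,-0,-0.1,0.47,-0.19,0.18,1.0],[0,-0,-0,0.47,-0.2,0.18,1.0],[0,-0,-0.1,0.47,-0.19,0.17,1.0],[0.1,-0,-0,0.47,-0.19,0.18,1.0]]
```

```bash
python3 -m jog '[[[0,0,-0.1,0.5,-0.2,0.2,1],[0,0,0,0.5,-0.2,0.2,1],[0,0,-0.1,0.4,-0.2,0.15,1],[0,0,0,0.4,-0.2,0.15,1]]]'
python3 - <<'E'
from h import *
st(); O,y=held(); print(tapf(O),y); s=snap("side","pics/s4.png")
cv2.imwrite("pics/s4d.png",cv2.resize(s[208:248,308:363,::-1],None,fx=14,fy=14,interpolation=cv2.INTER_CUBIC))
p,r=sp_target(1,2.9,-30.3,O,y,.0052); a=rows(p,r,mm=6,deg=5,jaw=1)
E
```

```text
clock: 4.27
ee_pos: [0.631, -0.0184, 0.0059]
ee_rot: [0.43, 0.886, 0.073, -0.157]
wrist_force: [0.7, 0.0, -2.4]
finger_gap: 0.238
t4.27 p [ 0.631  -0.0184  0.0059] y hd 38.3 z [-0.215  0.264 -0.94 ] F [ 0.7  0.  -2.4] gap 0.238 q [-0.26  0.7   0.12  1.27  0.2   0.62]
[17.73412719  1.75213811] -30.507452572291733
D mm [-13.5   9.7  -0.8] rot deg [ 0.  -0.   0.2] n 3
[[0,-0,-0.1,0.49,-0.15,0.21,1.0],[0,-0,-0,0.49,-0.15,0.21,1.0],[0.1,-0,-0.1,0.5,-0.15,0.2,1.0]]
```

View pics/s4d.png

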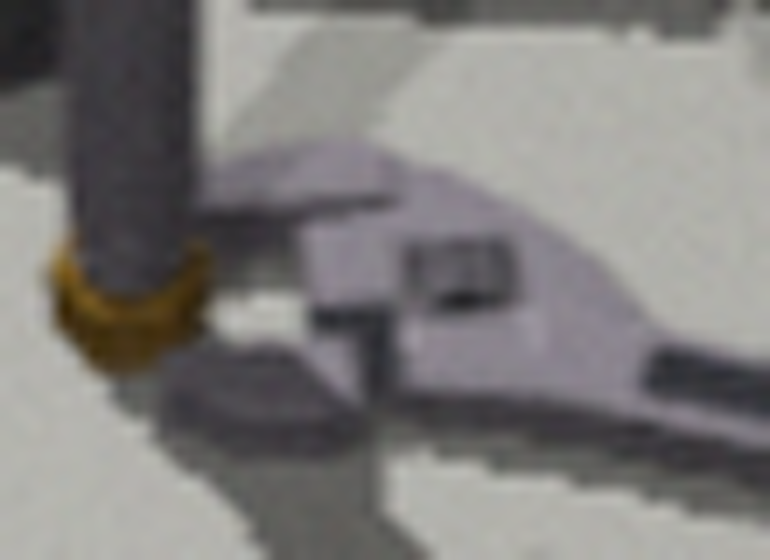

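Picture: nut (317,230 side) at the mouth's entry, between the jaws, with no contact force. I'll go on in.

```bash
python3 -m jog '[[[0,0,-0.1,0.5,-0.15,0.2,1],[0,0,0,0.5,-0.15,0.2,1],[0,0,-0.1,0.5,-0.15,0.2,1],[0,0,0,0,0,0,1]]]'
python3 - <<'E'
from h import *
st(); O,y=held(); print(tapf(O),y); s=snap("side","pics/s5.png")
cv2.imwrite("pics/s5d.png",cv2.resize(s[208:248,308:363,::-1],None,fx=14,fy=14,interpolation=cv2.INTER_CUBIC))
E
```

```text
clock: 4.65
ee_pos: [0.6162, -0.0083, 0.0058]
ee_rot: [0.428, 0.887, 0.073, -0.155]
wrist_force: [3.2, -2.5, -2.7]
finger_gap: 0.236
t4.65 p [ 0.6162 -0.0083  0.0058] y hd 38.5 z [-0.212  0.262 -0.941] F [ 3.2 -2.5 -2.7] gap 0.236 q [-0.25  0.67  0.06  1.24  0.2   0.62]
[-0.24107742  2.66039565] -30.319062555854316
```

View pics/s5d.png

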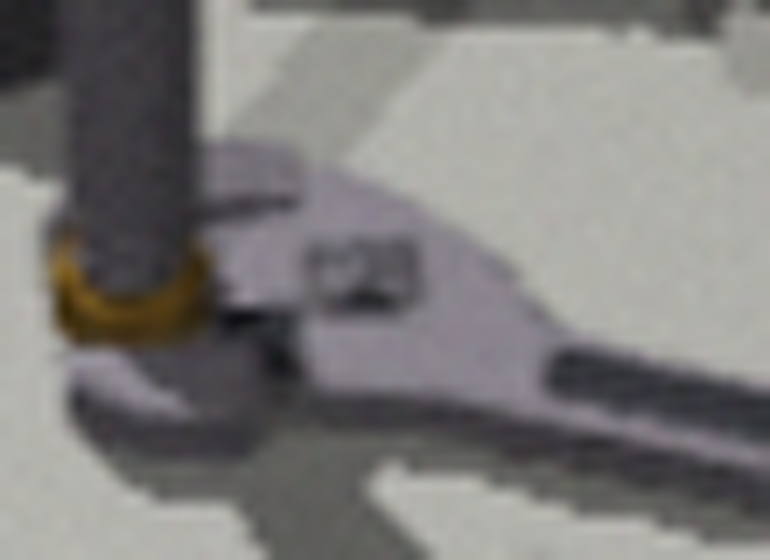

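Picture: nut fully in the mouth, both jaws beside it, and the worm at side (334,227). Now I lower the 1.5 mm, release and back off along the lean.

```bash
python3 -m jog '[[[0,0,0,-0.1,0,0.15,1],[0,0,0,0,0,0,0.2],[0,0,0,0,0,0,-0.4],[0,0,0,0,0,0,-0.4],[0,0,0,0,0,-2.5,-0.4],[0,0,0,-0.5,0,-4,-0.4],[0,0,0,-0.5,0,-4,0],[0,0,0,-0.5,0,-2,1]]]'
python3 - <<'E'
from h import *
st(); t=snap("top","pics/t6.png"); s=snap("side","pics/s6.png")
cv2.imwrite("pics/s6d.png",cv2.resize(s[195:265,300:400,::-1],None,fx=8,fy=8,interpolation=cv2.INTER_CUBIC))
E
```

```text
clock: 5.37
ee_pos: [0.6473, -0.0489, 0.1168]
ee_rot: [0.426, 0.887, 0.073, -0.162]
wrist_force: [0.8, -0.7, 0.3]
finger_gap: 0.425
t5.37 p [ 0.6473 -0.0489  0.1168] y hd 38.7 z [-0.226  0.267 -0.937] F [ 0.8 -0.7  0.3] gap 0.425 q [-0.29  0.67  0.35  1.56  0.19  0.57]
```

View pics/s6d.png

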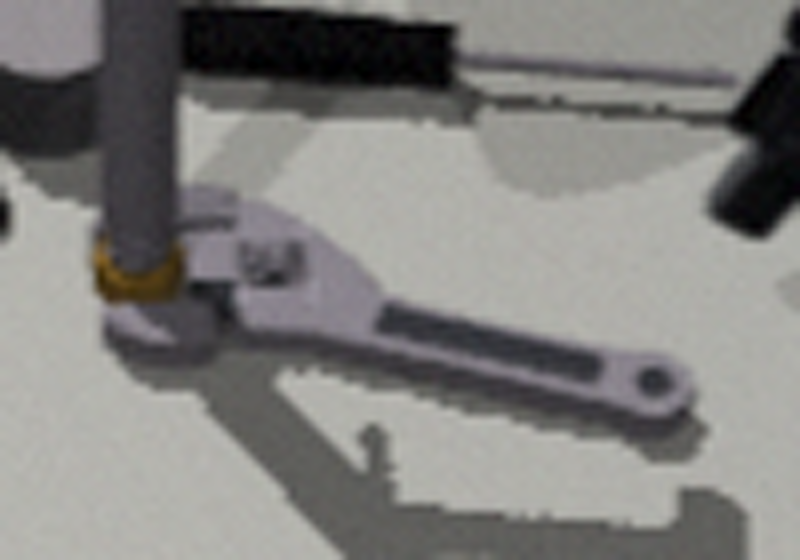

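View pics/t6.png

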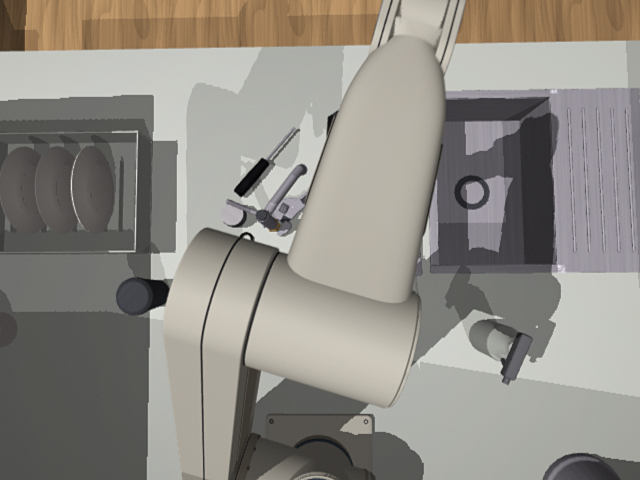

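```bash
cat > lean.py <<'E'
from h import *
def clr(tcp,Rg):
    g=[]
    for x in np.linspace(-.038,.038,9):
        for y in np.linspace(-.0425,.0425,9):
            for z in np.linspace(-.26,-.073,20): g.append((x,y,z))
    # fingers shut
    for x in(-.011,.011):
        for y in(-.016,.016):
            for z in np.linspace(-.073,0,10): g.append((x,y,z))
    P=Rg.apply(np.array(g))+tcp
    d=np.linalg.norm(P[:,:2]-NUT,axis=1)-.013; d=np.where(P[:,2]<.23,d,np.hypot(d,P[:,2]-.23))
    a=np.radians(-38.3); u=np.array([np.cos(a),np.sin(a)]); L=(P[:,:2]-NUT)@u; lat=(P[:,:2]-NUT)@[-u[1],u[0]]
    dl=np.maximum(0,np.maximum(-L,L-.120)); dz=np.maximum(0,np.maximum(.157-P[:,2],P[:,2]-.182))
    dlat=np.maximum(0,np.abs(lat)-.009); ds=np.sqrt(dl**2+dz**2+dlat**2)
    return d.min(),ds.min()
if __name__=="__main__":
    S=lambda x,y,z:ray("side",300+(x+.5)/8-.5,195+(y+.5)/8-.5,z)[:2]
    W=S(271,261,.0168); B=S(656,380,.014); v=B-W
    yaw=np.degrees(np.arctan2(v[1],v[0]))+28.1; O=W-(pt(np.zeros(2),yaw,46,-5))
    print("worm",W,"boss",B,np.linalg.norm(v),"yaw",yaw,"origin tap frame",tapf(O))
    best=[]
    for ld in range(-140,-60,5):
        for lean in(30,35,40,45):
            Rg=Rt(ld+180,-lean,'x'); 
            c=[]
            for off in(-4,8):
                # lowest edge mid (0,-t,0), t=10mm, on worm
                edge=np.r_[W+off*EX/1000,.0168]; tcp=edge-Rg.apply([0,-.010,0]); c.append(clr(tcp,Rg))
            c=np.array(c).min(0); best.append((min(c),ld,lean,c.round(4)))
    for b in sorted(best,key=lambda b:-b[0])[:14]: print(b)
E
python3 lean.py
```

```text
worm [0.56776034 0.0727949 ] boss [ 0.64231448 -0.0377541 ] 0.13333941943429933 yaw -27.904310202518296 origin tap frame [-2.30533959  2.05963143]
(np.float64(0.013123048558478819), -100, 45, array([0.0131, 0.019 ]))
(np.float64(0.012992493389759238), -105, 45, array([0.013 , 0.0224]))
(np.float64(0.011610674171213432), -95, 45, array([0.0116, 0.0146]))
(np.float64(0.010054088899545158), -90, 45, array([0.0101, 0.0111]))
(np.float64(0.00964410277829454), -110, 45, array([0.0096, 0.0258]))
(np.float64(0.008074858002115428), -100, 40, array([0.0085, 0.0081]))
(np.float64(0.00625329497943136), -115, 45, array([0.0063, 0.0292]))
(np.float64(0.006013041537126018), -85, 45, array([0.0087, 0.006 ]))
(np.float64(0.005441765460602462), -95, 40, array([0.0117, 0.0054]))
(np.float64(0.005203243028644481), -105, 40, array([0.0052, 0.012 ]))
(np.float64(0.002826965964047799), -120, 45, array([0.0028, 0.0317]))
(np.float64(0.002745407945511464), -80, 45, array([0.0075, 0.0027]))
(np.float64(0.0018670986611584988), -110, 40, array([0.0019, 0.0158]))
(np.float64(0.0012501248162894076), -90, 40, array([0.0099, 0.0013]))
```

Run:
```python
from h import *
from lean import clr
Rg=Rt(77,-47,'x'); print(Rg.as_matrix().round(2))
W=np.r_[NUT+(45.5*EX-2.5*EY)/1000,.0168]; print("W",W)
edge=W+np.r_[6*EX/1000,.0]; tcp=edge-Rg.apply([0,-.010,0]); print("tcp contact",tcp,clr(tcp,Rg))
pre=tcp-Rg.apply([0,0,.10]); print("pre",pre,clr(pre,Rg))
a=rows([.62,-.06,.13],Rg,jaw=1); b=rows(pre,Rg,jaw=1,start=a)
```

```text
[[-0.97  0.15  0.16]
 [ 0.22  0.66  0.71]
 [ 0.    0.73 -0.68]]
W [0.56842318 0.0706855  0.0168    ]
tcp contact [0.57513771 0.07430353 0.02411354] (np.float64(0.023793906679893936), np.float64(0.02613519344713367))
pre [0.55868584 0.00304261 0.09231337] (np.float64(0.0691286786382849), np.float64(0.052277950860751064))
D mm [-28.2 -10.3  13.9] rot deg [ 29.8 -41.7  27.5] n 9
[[-4.3,-0.3,-4.8,0.15,-0.32,-0.11,1.0],[-4.3,-0.3,-4.8,0.18,-0.29,-0.13,1.0],[-4.3,-0.3,-4.9,0.2,-0.27,-0.15,1.0],[-4.2,-0.3,-4.8,0.22,-0.24,-0.17,1.0],[-4.3,-0.4,-4.9,0.24,-0.21,-0.19,1.0],[-4.2,-0.3,-4.8,0.25,-0.17,-0.2,1.0],[-4.3,-0.4,-4.9,0.27,-0.13,-0.22,1.0],[-4.2,-0.3,-4.8,0.27,-0.09,-0.23,1.0],[-4.3,-0.4,-4.9,0.28,-0.05,-0.23,1.0]]
D mm [-61.3  63.  -37.7] rot deg [-0.  0.  0.] n 3
[[0,0,0,2.47,0.16,2.02,1.0],[0,0,0,2.46,0.16,2.01,1.0],[0,0,0,2.47,0.17,2.02,1.0]]
```

```bash
python3 -m jog '[[[-4.3,-0.3,-4.8,0.15,-0.3,-0.1,1],[-4.3,-0.3,-4.8,0.2,-0.3,-0.1,1],[-4.3,-0.3,-4.9,0.2,-0.3,-0.15,1],[-4.2,-0.3,-4.8,0.2,-0.2,-0.2,1],[-4.3,-0.4,-4.9,0.2,-0.2,-0.2,1],[-4.2,-0.3,-4.8,0.2,-0.2,-0.2,1],[-4.3,-0.4,-4.9,0.3,-0.1,-0.2,1],[-4.2,-0.3,-4.8,0.3,-0.1,-0.2,1]]]'
python3 - <<'E'
from h import *
st(); Rg=Rt(77,-47,'x'); rows([.5587,.003,.0923],Rg,mm=20,jaw=1)
E
```

```text
clock: 6.13
ee_pos: [0.6214, -0.0523, 0.126]
ee_rot: [0.127, 0.918, 0.374, 0.03]
wrist_force: [0.4, 0.5, -0.5]
finger_gap: -0.003
t6.13 p [ 0.6214 -0.0523  0.126 ] y hd 72.9 z [ 0.15   0.68  -0.718] F [ 0.4  0.5 -0.5] gap -0.003 q [-0.55  0.55 -0.03  1.3   0.72 -0.38]
D mm [-62.7  55.3 -33.7] rot deg [ 2.3 -3.   1.8] n 5
[[-0.6,-0.1,-0.6,1.47,0.03,1.05,1.0],[-0.6,-0.1,-0.6,1.47,0.03,1.04,1.0],[-0.6,-0,-0.6,1.47,0.03,1.04,1.0],[-0.5,-0.1,-0.6,1.47,0.04,1.05,1.0],[-0.6,-0,-0.6,1.46,0.04,1.04,1.0]]
```

```bash
python3 -m jog '[[[-0.6,0,-0.6,1.5,0,1,1],[-0.6,0,-0.6,1.5,0,1,1],[-0.6,0,-0.6,1.5,0,1,1],[-0.5,0,-0.6,1.5,0,1,1],[-0.5,0,-0.6,1.4,0,1,1]]]'
python3 - <<'E'
from h import *
st(); Rg=Rt(77,-47,'x'); rows([.5752,.0743,.032],Rg,mm=20,jaw=1)
s=snap("side","pics/s7.png"); crop(s,290,140,450,260,4.8,"pics/s7c.png")
E
```

```text
clock: 6.55
ee_pos: [0.5525, 0.001, 0.0879]
ee_rot: [0.102, 0.91, 0.4, 0.044]
wrist_force: [0.3, -0.1, 0.4]
finger_gap: -0.001
t6.55 p [0.5525 0.001  0.0879] y hd 77.1 z [ 0.161  0.72  -0.675] F [ 0.3 -0.1  0.4] gap -0.001 q [-0.55  0.49 -0.3   1.12  0.77 -0.46]
D mm [ 22.7  73.3 -55.9] rot deg [-0.5 -0.  -0.2] n 5
[[0.1,-0.1,0,-0.12,0.21,1.88,1.0],[0.1,-0,0,-0.12,0.21,1.88,1.0],[0.1,-0.1,0,-0.12,0.22,1.88,1.0],[0.1,-0,0,-0.11,0.22,1.89,1.0],[0.1,-0.1,0,-0.12,0.22,1.88,1.0]]
```

View pics/s7c.png

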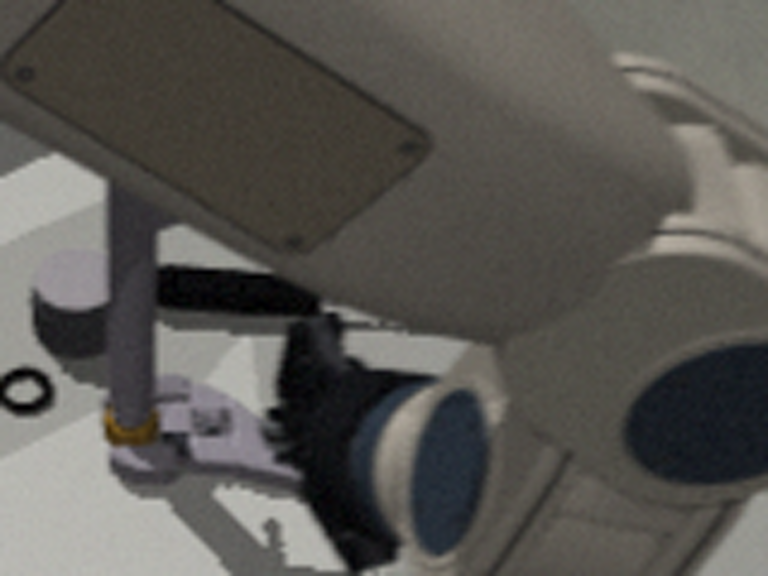

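Picture: the hand is leaning out to the right, the fingertip is short of the worm at side (334,227), and nothing is touched.

```bash
python3 -m jog '[[[0.1,0,0,-0.1,0.2,1.9,1],[0.1,0,0,-0.1,0.2,1.9,1],[0.1,0,0,-0.1,0.2,1.9,1],[0,0,0,-0.1,0.2,1.8,1]]]'
python3 - <<'E'
from h import *
st(); Rg=Rt(77,-47,'x'); rows([.5752,.0743,.032],Rg,mm=20,jaw=1)
s=snap("side","pics/s8.png"); cv2.imwrite("pics/s8c.png",cv2.resize(s[200:250,305:375,::-1],None,fx=11,fy=11,interpolation=cv2.INTER_CUBIC))
t=snap("top","pics/t8.png")
E
```

```text
clock: 6.93
ee_pos: [0.5644, 0.0635, 0.0401]
ee_rot: [0.105, 0.91, 0.4, 0.041]
wrist_force: [0.9, 0.1, 0.8]
finger_gap: 0.001
t6.93 p [0.5644 0.0635 0.0401] y hd 76.5 z [ 0.158  0.719 -0.677] F [0.9 0.1 0.8] gap 0.001 q [-0.43  0.52 -0.4   0.89  0.8  -0.3 ]
D mm [10.8 10.8 -8.1] rot deg [-0.5 -0.5 -0.1] n 1
[[0.4,-0.5,-0.3,-0.82,0.29,1.49,1.0]]
```

View pics/s8c.png

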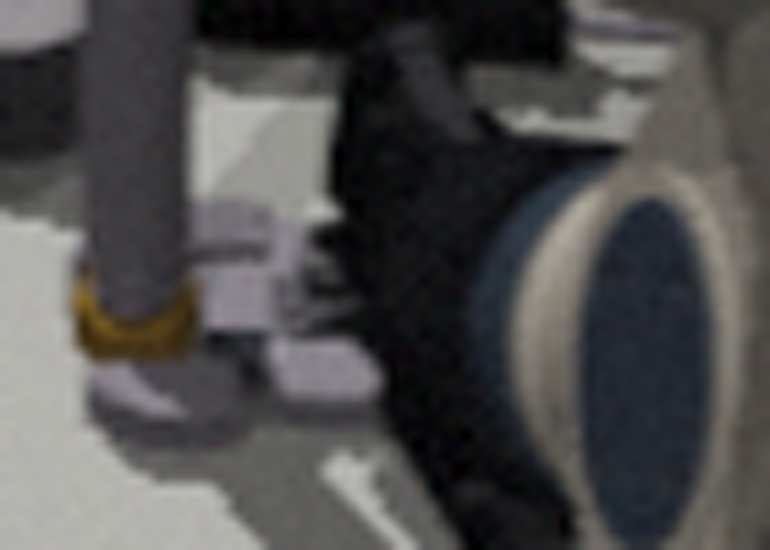

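View pics/t8.png

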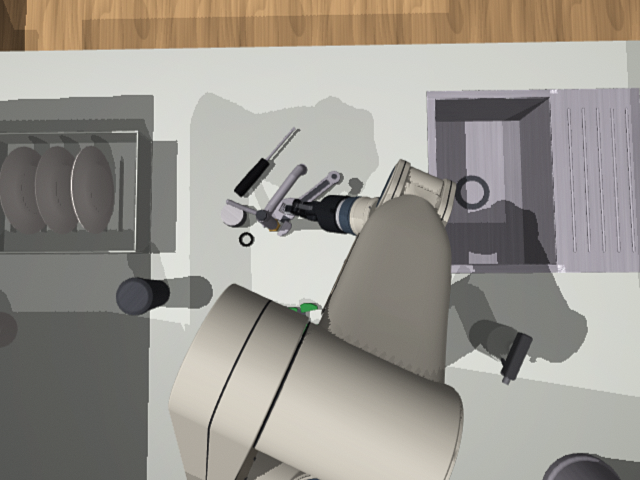

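Picture: the fingertip hovers over the worm (side 334,227) and the hand is clear to the right of the spout (top 320,212 against spout 297,185). Next I move over the worm's outer side and feel down.

```bash
python3 -m jog '[[[0.4,-0.5,-0.3,-0.8,0.3,1.5,1],[0,0,0,0,-0.15,0.13,1],[0,0,0,0,-0.15,0.13,1]]]'; python3 -c "
from h import *
st()"
python3 -m jog '[[[0,0,0,0,-0.15,0.13,1]]]'
```

```text
clock: 7.28
ee_pos: [0.5734, 0.0762, 0.0274]
ee_rot: [0.103, 0.911, 0.396, 0.043]
wrist_force: [0.6, -0.2, -0.5]
finger_gap: 0.0
t7.28 p [0.5734 0.0762 0.0274] y hd 77.0 z [ 0.16   0.713 -0.682] F [ 0.6 -0.2 -0.5] gap 0.000 q [-0.4   0.53 -0.4   0.83  0.8  -0.26]
clock: 7.37
ee_pos: [0.5731, 0.0758, 0.0255]
ee_rot: [0.103, 0.911, 0.396, 0.043]
wrist_force: [-0.4, 0.2, -0.0]
finger_gap: 0.001
```

```bash
python3 -m jog '[[[0,0,0,0,-0.1,0.1,1]]]';python3 -m jog '[[[0,0,0,0,-0.1,0.1,1]]]';python3 -m jog '[[[0,0,0,0,-0.1,0.1,1]]]'
```

```text
clock: 7.45
ee_pos: [0.573, 0.0753, 0.0241]
ee_rot: [0.103, 0.911, 0.396, 0.043]
wrist_force: [-0.1, 0.4, -0.7]
finger_gap: -0.002
clock: 7.53
ee_pos: [0.573, 0.0747, 0.0228]
ee_rot: [0.103, 0.911, 0.396, 0.043]
wrist_force: [0.6, -0.2, 0.5]
finger_gap: -0.002
clock: 7.62
ee_pos: [0.573, 0.0741, 0.0214]
ee_rot: [0.104, 0.911, 0.396, 0.043]
wrist_force: [-0.1, -0.3, 0.5]
finger_gap: 0.001
```

```bash
python3 -m jog '[[[0,0,0,0,-0.1,0.1,1]]]';python3 -m jog '[[[0,0,0,0,-0.1,0.1,1]]]';python3 -m jog '[[[0,0,0,0,-0.1,0.1,1]]]'
```

```text
clock: 7.7
ee_pos: [0.5731, 0.074, 0.0203]
ee_rot: [0.104, 0.911, 0.397, 0.044]
wrist_force: [-1.8, 1.9, 7.5]
finger_gap: -0.004
clock: 7.78
ee_pos: [0.5733, 0.0742, 0.0198]
ee_rot: [0.104, 0.911, 0.398, 0.044]
wrist_force: [-4.3, -1.5, 13.9]
finger_gap: -0.0
clock: 7.87
ee_pos: [0.5735, 0.0744, 0.0196]
ee_rot: [0.105, 0.91, 0.399, 0.044]
wrist_force: [-7.4, -4.7, 17.1]
finger_gap: -0.001
```

```bash
python3 -m jog '[[[0,0,0,0.4,0.0,0.16,1]]]';python3 -m jog '[[[0,0,0,0.4,0.0,0.16,1]]]';python3 -m jog '[[[0,0,0,0.4,0.0,0.16,1]]]'; python3 -c "
from h import *
st();print(tapf(sense()['ee_pos'][:2]))"
```

```text
clock: 7.95
ee_pos: [0.5717, 0.0754, 0.02]
ee_rot: [0.104, 0.91, 0.399, 0.047]
wrist_force: [3.5, -7.2, 9.8]
finger_gap: 0.001
clock: 8.03
ee_pos: [0.5699, 0.0764, 0.0202]
ee_rot: [0.104, 0.91, 0.399, 0.049]
wrist_force: [3.9, -4.3, 9.1]
finger_gap: 0.001
clock: 8.12
ee_pos: [0.5682, 0.0773, 0.0204]
ee_rot: [0.104, 0.91, 0.399, 0.052]
wrist_force: [3.4, -3.6, 6.1]
finger_gap: 0.001
t8.12 p [0.5682 0.0773 0.0204] y hd 77.4 z [ 0.177  0.715 -0.676] F [ 3.4 -3.6  6.1] gap 0.001 q [-0.41  0.53 -0.44  0.78  0.81 -0.26]
[41.93158627  3.10791739]
```

```bash
python3 -m jog '[[[0,0,0,0.5,0.0,0.2,1],[0,0,0,0,0.2,-0.2,1],[0,0,-0.5,-0.6,-0.02,-0.23,1],[0,0,-0.5,-0.6,-0.12,-0.13,1],[0,0,0,0,-0.1,0.1,1],[0,0,0,0,-0.15,0.15,1]]]'; python3 -c "
from h import *
st();print(tapf(sense()['ee_pos'][:2]))"
```

```text
clock: 8.62
ee_pos: [0.5783, 0.0708, 0.0222]
ee_rot: [0.094, 0.911, 0.398, 0.059]
wrist_force: [-0.2, 0.3, -0.6]
finger_gap: 0.001
t8.62 p [0.5783 0.0708 0.0222] y hd 79.4 z [ 0.183  0.714 -0.676] F [-0.2  0.3 -0.6] gap 0.001 q [-0.41  0.54 -0.42  0.79  0.81 -0.28]
[53.95017357  2.53090312]
```

```bash
python3 -m jog '[[[0,0,2,0,-0.15,0.13,1],[0,0,0,0,-0.1,0.1,1]]]';python3 -m jog '[[[0,0,0,0.5,-0.02,0.22,1],[0,0,0,0.5,-0.02,0.22,1]]]';python3 -m jog '[[[0,0,0,0.5,-0.02,0.22,1],[0,0,0,0.5,-0.02,0.22,1]]]'; python3 -c "
from h import *
st();print(tapf(sense()['ee_pos'][:2]))"
```

```text
clock: 8.78
ee_pos: [0.5788, 0.0708, 0.0185]
ee_rot: [0.111, 0.908, 0.4, 0.052]
wrist_force: [-2.4, -4.2, 13.8]
finger_gap: 0.002
clock: 8.95
ee_pos: [0.5764, 0.0732, 0.0184]
ee_rot: [0.109, 0.908, 0.4, 0.059]
wrist_force: [9.2, -12.7, 22.3]
finger_gap: 0.0
clock: 9.12
ee_pos: [0.5751, 0.0746, 0.0195]
ee_rot: [0.107, 0.907, 0.4, 0.069]
wrist_force: [1.4, -14.1, 18.1]
finger_gap: 0.002
t9.12 p [0.5751 0.0746 0.0195] y hd 78.0 z [ 0.211  0.712 -0.67 ] F [  1.4 -14.1  18.1] gap 0.002 q [-0.42  0.53 -0.46  0.73  0.83 -0.24]
[49.29420584  4.24196769]
```

```bash
python3 -m jog '[[[0,-1,1,0.5,0.06,0.14,1],[0,-1,0.5,0.5,0.03,0.17,1]]]';python3 -m jog '[[[0,-0.5,0,0.5,0.0,0.2,1],[0,-0.5,0,0.5,0.0,0.2,1]]]';python3 -m jog '[[[0,-0.5,0,0.5,0.0,0.2,1],[0,-0.5,0,0.5,0.0,0.2,1]]]'; python3 -c "
from h import *
st();print(tapf(sense()['ee_pos'][:2]))"
```

```text
clock: 9.28
ee_pos: [0.5718, 0.077, 0.0206]
ee_rot: [0.125, 0.904, 0.399, 0.086]
wrist_force: [1.0, -3.3, 8.1]
finger_gap: -0.002
clock: 9.45
ee_pos: [0.5671, 0.0808, 0.0198]
ee_rot: [0.127, 0.903, 0.398, 0.1]
wrist_force: [2.2, -7.6, 11.7]
finger_gap: 0.001
clock: 9.62
ee_pos: [0.5631, 0.0842, 0.0192]
ee_rot: [0.129, 0.902, 0.397, 0.114]
wrist_force: [1.4, -7.9, 10.5]
finger_gap: 0.001
t9.62 p [0.5631 0.0842 0.0192] y hd 77.6 z [ 0.308  0.686 -0.659] F [ 1.4 -7.9 10.5] gap 0.001 q [-0.42  0.46 -0.6   0.5   0.85 -0.13]
[34.10863052  6.51748937]
```

Run:
```python
from h import *
from lean import clr
s=sense(); print(clr(s['ee_pos'],R.from_quat(s['ee_rot'])))
Rg=Rt(77,-47,'x'); p=NUT+(52*EX+2.5*EY)/1000
a=rows(np.r_[s['ee_pos'][:2]+.008*EX,.032],Rg,mm=10,jaw=1); rows(np.r_[p,.030],Rg,jaw=1,mm=10,start=a)
```

```text
(np.float64(0.008530710581275322), np.float64(0.03683250821985918))
D mm [ 6.9 -4.  12.8] rot deg [0.2 6.1 5.9] n 2
[[0.6,4.2,0.2,-0.46,0.39,-0.45,1.0],[0.6,4.2,0.1,-0.42,0.4,-0.49,1.0]]
D mm [ 6.5 -8.5 -2. ] rot deg [ 0.   0.  -0.1] n 2
[[-0,-0,0,-0.41,-0.31,-0.18,1.0],[-0,-0,0,-0.41,-0.3,-0.18,1.0]]
```

```bash
python3 -m jog '[[[0.6,4.2,0.2,-0.4,0.4,-0.5,1],[0.6,4.2,0.1,-0.4,0.4,-0.5,1],[0,0,0,-0.4,-0.3,-0.2,1],[0,0,0,-0.4,-0.3,-0.2,1]]]'
python3 - <<'E'
from h import *
st();print(tapf(sense()['ee_pos'][:2]));s=snap("side","pics/s9.png"); cv2.imwrite("pics/s9c.png",cv2.resize(s[200:250,305:375,::-1],None,fx=11,fy=11,interpolation=cv2.INTER_CUBIC))
E
```

```text
clock: 9.95
ee_pos: [0.5722, 0.0727, 0.0295]
ee_rot: [0.102, 0.911, 0.396, 0.044]
wrist_force: [0.5, -0.4, 0.1]
finger_gap: 0.002
t9.95 p [0.5722 0.0727 0.0295] y hd 77.2 z [ 0.161  0.713 -0.682] F [ 0.5 -0.4  0.1] gap 0.002 q [-0.41  0.53 -0.4   0.84  0.8  -0.27]
[47.72259538  1.13432221]
```

View pics/s9c.png

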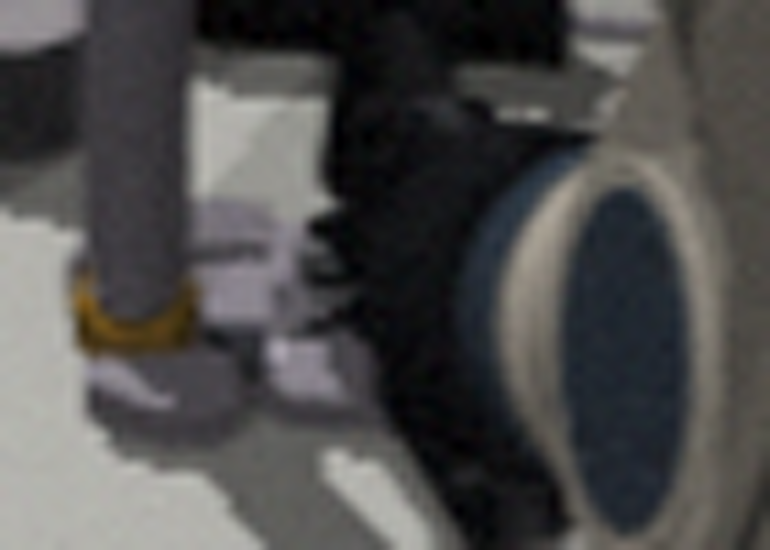

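```bash
python3 -m jog '[[[0,0,0,-0.2,-0.35,0.25,1],[0,0,0,0,-0.2,0.2,1],[0,0,0,0,-0.15,0.15,1]]]';python3 -m jog '[[[0,0.8,0,0.5,0,0.2,1],[0,0.8,0,0.5,0,0.2,1]]]';python3 -m jog '[[[0,0.8,0,0.5,0,0.2,1],[0,0.8,0,0.5,0,0.2,1]]]'; python3 -c "
from h import *
st();print(tapf(sense()['ee_pos'][:2]))"
```

```text
clock: 10.25
ee_pos: [0.575, 0.0708, 0.0187]
ee_rot: [0.103, 0.911, 0.397, 0.046]
wrist_force: [-1.9, -5.1, 21.1]
finger_gap: -0.0
clock: 10.42
ee_pos: [0.5712, 0.074, 0.0193]
ee_rot: [0.097, 0.911, 0.4, 0.041]
wrist_force: [2.9, -10.3, 18.1]
finger_gap: -0.002
clock: 10.58
ee_pos: [0.5664, 0.0767, 0.0198]
ee_rot: [0.091, 0.911, 0.402, 0.035]
wrist_force: [2.6, -8.5, 12.6]
finger_gap: 0.0
t10.58 p [0.5664 0.0767 0.0198] y hd 78.3 z [ 0.137  0.725 -0.675] F [ 2.6 -8.5 12.6] gap 0.000 q [-0.41  0.55 -0.4   0.85  0.8  -0.31]
[40.68061015  1.68102871]
```

```bash
python3 -m jog '[[[0,0,0,0,0.3,-0.3,1],[0,-1,0.5,-0.6,-0.12,-0.13,1],[0,-1,0.5,-0.6,-0.12,-0.13,1],[0,0,0,0,-0.3,0.3,1],[0,0,0,0,-0.15,0.15,1]]]';python3 -c "
from h import *
st();print(tapf(sense()['ee_pos'][:2]))"; python3 -m jog '[[[0,0.6,0,0.5,0,0.2,1],[0,0.6,0,0.5,0,0.2,1],[0,0.6,0,0.5,0,0.2,1],[0,0.6,0,0.5,0,0.2,1]]]'; python3 -c "
from h import *
st();print(tapf(sense()['ee_pos'][:2]))"
```

```text
clock: 11.0
ee_pos: [0.5784, 0.0706, 0.0178]
ee_rot: [0.108, 0.908, 0.401, 0.051]
wrist_force: [-2.1, -7.7, 21.1]
finger_gap: 0.001
t11.00 p [0.5784 0.0706 0.0178] y hd 76.7 z [ 0.18   0.717 -0.673] F [-2.1 -7.7 21.1] gap 0.001 q [-0.42  0.55 -0.41  0.79  0.82 -0.26]
[54.15747057  2.44354569]
clock: 11.33
ee_pos: [0.5732, 0.0749, 0.0196]
ee_rot: [0.097, 0.908, 0.404, 0.048]
wrist_force: [2.0, -12.0, 15.5]
finger_gap: 0.003
t11.33 p [0.5732 0.0749 0.0196] y hd 78.1 z [ 0.167  0.725 -0.668] F [  2.  -12.   15.5] gap 0.003 q [-0.41  0.55 -0.41  0.81  0.82 -0.29]
[47.43605384  3.56870748]
```

```bash
python3 -m jog '[[[0,0.5,0,0.5,0,0.18,1],[0,0.5,0,0.5,0,0.19,1],[0,0.5,0,0.5,0,0.2,1]]]'; python3 -c "
from h import *
st();print(tapf(sense()['ee_pos'][:2]))"; python3 -m jog '[[[0,0,0,0,0.3,-0.3,1],[0,-0.5,0.7,-0.5,-0.1,-0.11,1],[0,-0.5,0.7,-0.5,-0.1,-0.11,1],[0,0,0,0,-0.3,0.3,1],[0,0,0,0,-0.1,0.1,1]]]';python3 -c "
from h import *
st();print(tapf(sense()['ee_pos'][:2]))"
```

```text
clock: 11.58
ee_pos: [0.5664, 0.0786, 0.0197]
ee_rot: [0.091, 0.908, 0.406, 0.046]
wrist_force: [3.1, -8.7, 15.6]
finger_gap: -0.001
t11.58 p [0.5664 0.0786 0.0197] y hd 78.9 z [ 0.157  0.729 -0.666] F [ 3.1 -8.7 15.6] gap -0.001 q [-0.41  0.55 -0.42  0.82  0.82 -0.31]
[39.74804499  3.32929364]
clock: 12.0
ee_pos: [0.5772, 0.0732, 0.0186]
ee_rot: [0.108, 0.905, 0.407, 0.051]
wrist_force: [-6.8, -11.3, 25.3]
finger_gap: 0.003
t12.00 p [0.5772 0.0732 0.0186] y hd 76.5 z [ 0.18   0.727 -0.663] F [ -6.8 -11.3  25.3] gap 0.003 q [-0.42  0.55 -0.42  0.8   0.83 -0.26]
[51.82655912  4.08383058]
```

```bash
python3 -m jog '[[[0,0.5,0,0.5,0.05,0.15,1],[0,0.5,0,0.5,0.02,0.17,1],[0,0.5,0,0.5,0.02,0.17,1],[0,0.5,0,0.5,0,0.19,1],[0,0.5,0,0.5,0,0.19,1]]]'
python3 - <<'E'
from h import *
st();print(tapf(sense()['ee_pos'][:2]))
s=snap("side","pics/s10.png"); cv2.imwrite("pics/s10c.png",cv2.resize(s[200:250,305:375,::-1],None,fx=11,fy=11,interpolation=cv2.INTER_CUBIC))
E
```

```text
clock: 12.42
ee_pos: [0.568, 0.0795, 0.0198]
ee_rot: [0.097, 0.905, 0.411, 0.047]
wrist_force: [4.0, -12.5, 16.0]
finger_gap: 0.0
t12.42 p [0.568  0.0795 0.0198] y hd 77.9 z [ 0.165  0.735 -0.658] F [  4.  -12.5  16. ] gap 0.000 q [-0.41  0.55 -0.43  0.81  0.83 -0.3 ]
[40.65522714  4.87122896]
```

View pics/s10c.png

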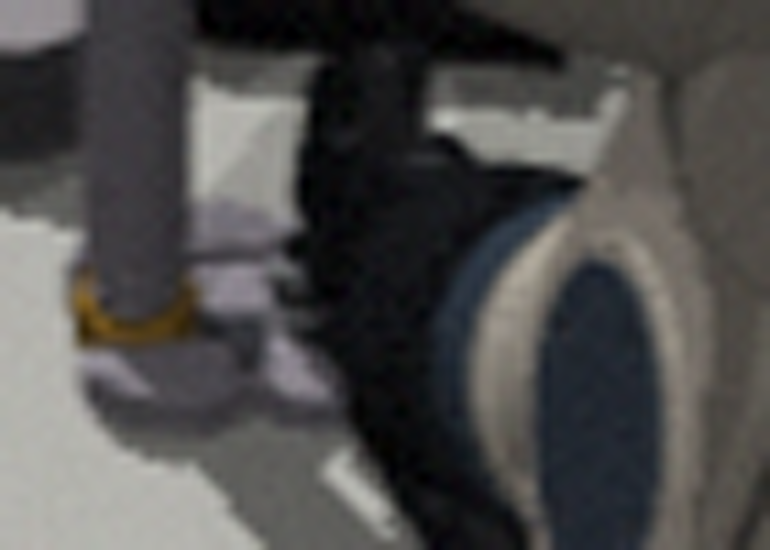

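```bash
python3 -m jog '[[[0,0,0,0,0.3,-0.3,1],[0,-0.5,0.5,-0.35,-0.2,-0.2,1],[0,-0.5,0.5,-0.35,-0.2,-0.2,1],[0,0,0,0,-0.2,0.2,1],[0,0,0,0,-0.1,0.1,1]]]';python3 -c "
from h import *
st();print(tapf(sense()['ee_pos'][:2]))"; python3 -m jog '[[[0,0.5,0,0.5,0.02,0.17,1],[0,0.5,0,0.5,0.02,0.17,1],[0,0.5,0,0.5,0.02,0.17,1],[0,0.5,0,0.5,0,0.19,1]]]'; python3 -c "
from h import *
st();print(tapf(sense()['ee_pos'][:2]))"
```

```text
clock: 12.88
ee_pos: [0.5749, 0.0716, 0.019]
ee_rot: [0.111, 0.903, 0.411, 0.052]
wrist_force: [-7.2, -9.1, 23.6]
finger_gap: -0.002
t12.88 p [0.5749 0.0716 0.019 ] y hd 76.1 z [ 0.186  0.731 -0.656] F [-7.2 -9.1 23.6] gap -0.002 q [-0.43  0.55 -0.43  0.79  0.84 -0.27]
[50.58130716  1.58519148]
clock: 13.22
ee_pos: [0.5667, 0.0768, 0.02]
ee_rot: [0.103, 0.903, 0.414, 0.048]
wrist_force: [4.2, -8.0, 12.3]
finger_gap: -0.001
t13.22 p [0.5667 0.0768 0.02  ] y hd 77.1 z [ 0.173  0.738 -0.652] F [ 4.2 -8.  12.3] gap -0.001 q [-0.42  0.55 -0.43  0.81  0.84 -0.3 ]
[40.93030446  1.89258671]
```

```bash
python3 -m jog '[[[0,0,0,0,0.3,-0.3,1],[0,-0.5,0.5,-0.4,-0.1,-0.1,1],[0,-0.5,0.5,-0.4,-0.1,-0.1,1],[0,0,0,0,-0.2,0.2,1],[0,0,0,0,-0.1,0.1,1]]]'; python3 -m jog '[[[0,0.5,0,0.5,0.02,0.17,1],[0,0.5,0,0.5,0.02,0.17,1],[0,0.5,0,0.5,0.02,0.17,1],[0,0.5,0,0.5,0,0.19,1],[0,0.5,0,0.5,0,0.19,1]]]'; python3 -c "
from h import *
st();print(tapf(sense()['ee_pos'][:2]))";  python3 -m jog '[[[0,0,0,0,0.3,-0.5,1],[0,0,0,-0.2,0,-3,1],[0,0,0,-0.2,0,-3.5,1],[0,0,0,0,0,-3.5,1],[0,0,0,0,0,-3.5,1]]]'
python3 - <<'E'
from h import *
st()
s=snap("side","pics/s11.png"); cv2.imwrite("pics/s11c.png",cv2.resize(s[200:250,305:375,::-1],None,fx=11,fy=11,interpolation=cv2.INTER_CUBIC))
t=snap("top","pics/t11.png"); cv2.imwrite("pics/t11c.png",cv2.resize(t[160:240,255:355,::-1],None,fx=7,fy=7,interpolation=cv2.INTER_CUBIC))
E
```

```text
clock: 13.63
ee_pos: [0.5751, 0.0716, 0.0192]
ee_rot: [0.116, 0.901, 0.415, 0.054]
wrist_force: [-5.9, -8.6, 22.1]
finger_gap: -0.005
clock: 14.05
ee_pos: [0.5642, 0.0796, 0.0202]
ee_rot: [0.105, 0.9, 0.419, 0.048]
wrist_force: [4.8, -7.0, 10.9]
finger_gap: 0.0
t14.05 p [0.5642 0.0796 0.0202] y hd 76.5 z [ 0.175  0.745 -0.644] F [ 4.8 -7.  10.9] gap 0.000 q [-0.42  0.55 -0.44  0.81  0.85 -0.29]
[37.35555542  3.09713357]
clock: 14.47
ee_pos: [0.5397, -0.0205, 0.1106]
ee_rot: [0.104, 0.9, 0.422, 0.04]
wrist_force: [1.3, 0.1, -0.9]
finger_gap: -0.001
t14.47 p [ 0.5397 -0.0205  0.1106] y hd 76.1 z [ 0.161  0.75  -0.641] F [ 1.3  0.1 -0.9] gap -0.001 q [-0.61  0.49 -0.27  1.25  0.79 -0.56]
```

View pics/s11c.png

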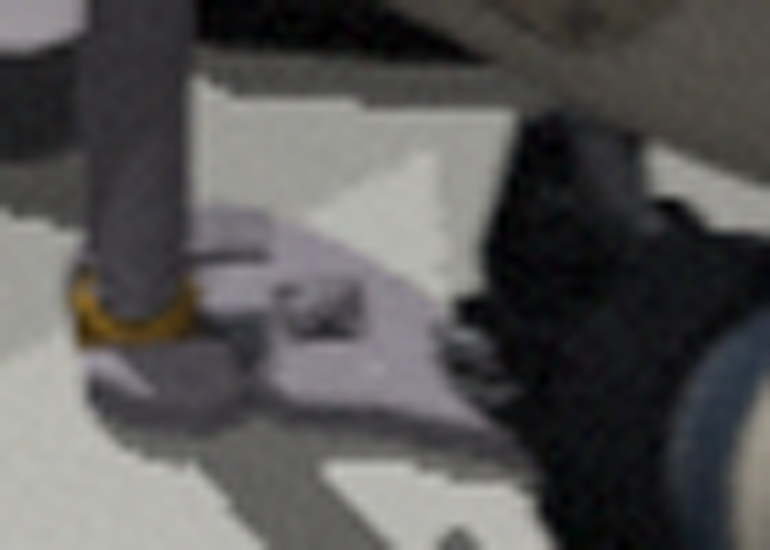

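View pics/t11c.png

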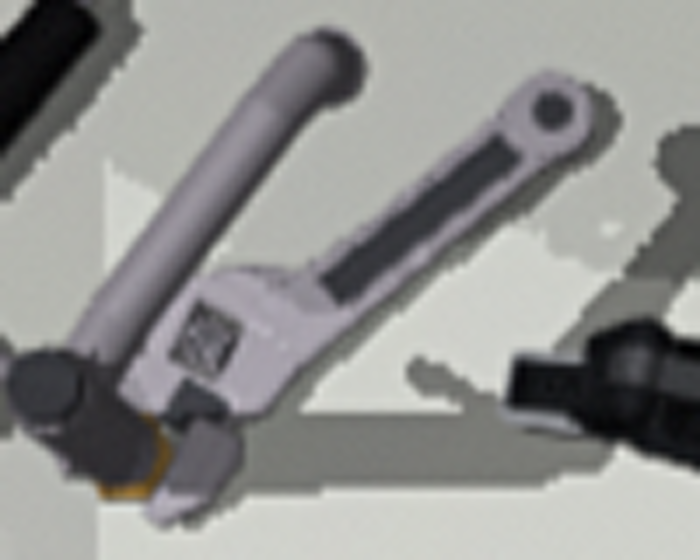

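Run:
```python
from h import *
for n in ("s6","s11"):
    im=cv2.imread(f"pics/{n}.png"); cv2.imwrite(f"pics/{n}z.png",cv2.resize(im[213:243,308:348],None,fx=18,fy=18,interpolation=cv2.INTER_CUBIC))
T=lambda x,y:(255+(x+.5)/7-.5,160+(y+.5)/7-.5); S=lambda x,y:(305+(x+.5)/11-.5,200+(y+.5)/11-.5)
W=ray("top",*T(205,340),.0168)[:2];B=ray("top",*T(552,110),.014)[:2]; v=B-W
Ws=ray("side",*S(322,305),.0168)[:2]
yaw=np.degrees(np.arctan2(v[1],v[0]))+28.1; print(W,Ws,B,np.linalg.norm(v),yaw)
O=W-pt(np.zeros(2),yaw,46,-5); print("origin tap",tapf(O), tapf(Ws-pt(np.zeros(2),yaw,46,-5)),"worm tap",tapf(W),tapf(Ws))
```

```text
[0.56829209 0.07294994] [0.56841972 0.07197596] [ 0.64189584 -0.03841137] 0.13348728647935024 -28.437473812308724
origin tap [-1.89386077  2.89125906] [-1.29226286  2.11472034] worm tap [44.24434428 -0.61103086] [44.8459422  -1.38756958]
```

View pics/s6z.png

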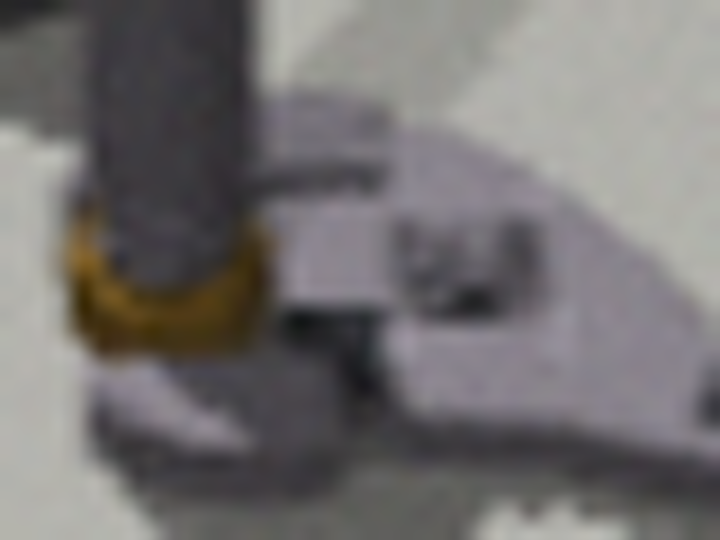

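View pics/s11z.png

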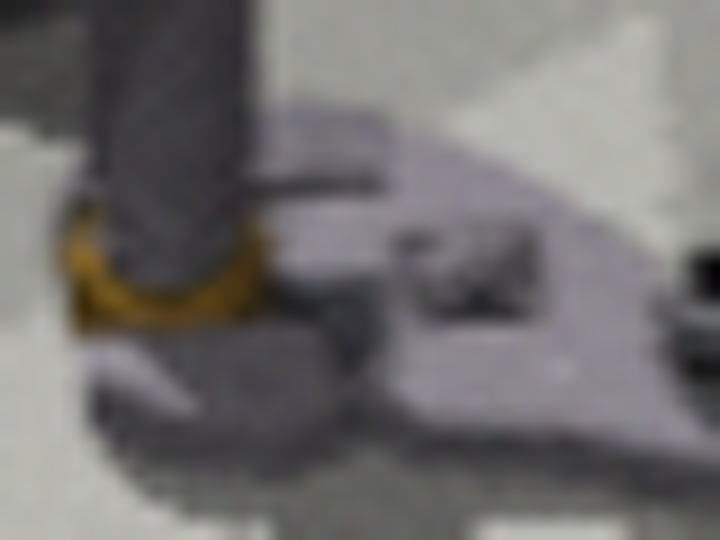

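Run:
```python
from h import *
S=lambda x,y,z:ray("side",308+(x+.5)/18-.5,213+(y+.5)/18-.5,z)[:2]
print("before fixed",tapf(S(260,180,.016)),tapf(S(380,165,.016)),"mov",tapf(S(110,362,.016)),tapf(S(300,345,.016)))
print("after fixed",tapf(S(250,188,.016)),tapf(S(380,178,.016)),"mov",tapf(S(85,333,.016)),tapf(S(270,323,.016)))
```

```text
before fixed [14.83064491 18.4655236 ] [33.02936239 20.11141927] mov [-10.13077873 -15.3367381 ] [ 17.95697166 -14.16993985]
after fixed [13.20424587 16.98898602] [32.78364995 17.52548497] mov [-13.39533446  -9.50283734] [13.92133887 -9.61395645]
```

Pictures: the movable jaw now lies along the nut, with measured faces at +17 and −9.6 (about 27 mm apart) against about 34 mm before. I'll add a few more strokes to be sure.

Run:
```python
from h import *
Rg=Rt(77,-47,'x'); p=NUT+(50*EX+2*EY)/1000
a=rows(np.r_[p,.026],Rg,mm=30,jaw=1)
```

```text
D mm [ 33.  96. -86.] rot deg [-3.   0.1  0.1] n 5
[[0.6,-0.1,-0.1,-0.23,-0.02,2.65,1.0],[0.6,-0.1,-0.1,-0.22,0.01,2.65,1.0],[0.6,-0,-0.1,-0.22,0.04,2.65,1.0],[0.6,-0.1,-0.1,-0.21,0.07,2.65,1.0],[0.6,-0,-0.1,-0.21,0.09,2.66,1.0]]
```

```bash
python3 -m jog '[[[0.6,0,-0.1,-0.2,0,2.7,1],[0.6,0,-0.1,-0.2,0,2.7,1],[0.6,0,-0.1,-0.2,0,2.6,1],[0.6,0,-0.1,-0.2,0.1,2.6,1],[0.6,0,-0.1,-0.2,0.1,2.6,1]]]'; python3 -c "
from h import *
st();print(tapf(sense()['ee_pos'][:2]))"; python3 -m jog '[[[0,0,0,0,-0.3,0.27,1],[0,0,0,0,-0.15,0.15,1]]]'; python3 -m jog '[[[0,0.5,0,0.5,0.02,0.17,1],[0,0.5,0,0.5,0.02,0.17,1],[0,0.5,0,0.5,0.02,0.17,1],[0,0.5,0,0.5,0,0.19,1]]]'; python3 -c "
from h import *
st();print(tapf(sense()['ee_pos'][:2]))"
```

```text
clock: 14.98
ee_pos: [0.5758, 0.0704, 0.0223]
ee_rot: [0.107, 0.912, 0.394, 0.045]
wrist_force: [0.7, 0.8, -0.2]
finger_gap: -0.003
t14.98 p [0.5758 0.0704 0.0223] y hd 76.5 z [ 0.167  0.709 -0.685] F [ 0.7  0.8 -0.2] gap -0.003 q [-0.41  0.54 -0.41  0.82  0.8  -0.26]
[52.05865181  0.98953279]
clock: 15.15
ee_pos: [0.578, 0.0749, 0.0174]
ee_rot: [0.106, 0.91, 0.397, 0.047]
wrist_force: [-4.3, -23.5, 33.2]
finger_gap: 0.002
clock: 15.48
ee_pos: [0.5727, 0.0804, 0.0202]
ee_rot: [0.095, 0.911, 0.4, 0.047]
wrist_force: [4.4, -5.9, 11.7]
finger_gap: -0.005
t15.48 p [0.5727 0.0804 0.0202] y hd 78.5 z [ 0.162  0.719 -0.676] F [ 4.4 -5.9 11.7] gap -0.005 q [-0.4   0.54 -0.42  0.8   0.81 -0.27]
[44.3221875   8.07878196]
```

```bash
python3 -m jog '[[[0,0,0,0,0.3,-0.3,1],[0,0,0.7,-0.2,-0.25,-0.25,1],[0,0,0.7,-0.2,-0.2,-0.25,1],[0,0,0,0,0,0,1]]]'; python3 -c "
from h import *
st();print(tapf(sense()['ee_pos'][:2]))"
```

```text
clock: 15.82
ee_pos: [0.5742, 0.0734, 0.0235]
ee_rot: [0.107, 0.909, 0.4, 0.04]
wrist_force: [-0.0, -0.0, 0.8]
finger_gap: 0.001
t15.82 p [0.5742 0.0734 0.0235] y hd 76.1 z [ 0.159  0.719 -0.676] F [-0.  -0.   0.8] gap 0.001 q [-0.41  0.54 -0.4   0.83  0.81 -0.26]
[49.1034102   2.74463795]
```

```bash
python3 -m jog '[[[0,0,0,0,-0.3,0.2,1],[0,0,0,0,-0.15,0.12,1]]]'; python3 -m jog '[[[0,0.5,0,0.5,0,0.17,1],[0,0.5,0,0.5,0,0.17,1],[0,0.5,0,0.5,0,0.17,1],[0,0.5,0,0.5,0,0.17,1]]]';  python3 -c "
from h import *
st();print(tapf(sense()['ee_pos'][:2]))"; python3 -m jog '[[[0,0,0,0,0.3,-0.3,1],[0,-0.5,0.5,-0.4,-0.15,-0.15,1],[0,-0.5,0.5,-0.3,-0.1,-0.1,1],[0,0,0,0,-0.2,0.1,1],[0,0,0,0,-0.15,0.1,1]]]';  python3 -c "
from h import *
st();print(tapf(sense()['ee_pos'][:2]))"
```

```text
clock: 15.98
ee_pos: [0.5745, 0.0731, 0.0189]
ee_rot: [0.108, 0.908, 0.402, 0.041]
wrist_force: [-3.7, -7.0, 25.8]
finger_gap: -0.003
clock: 16.32
ee_pos: [0.5658, 0.0786, 0.0202]
ee_rot: [0.099, 0.908, 0.406, 0.037]
wrist_force: [4.8, -4.7, 9.6]
finger_gap: 0.002
t16.32 p [0.5658 0.0786 0.0202] y hd 77.0 z [ 0.147  0.73  -0.667] F [ 4.8 -4.7  9.6] gap 0.002 q [-0.41  0.55 -0.41  0.84  0.82 -0.29]
[39.24547562  3.03726425]
clock: 16.73
ee_pos: [0.5722, 0.0724, 0.0196]
ee_rot: [0.112, 0.906, 0.407, 0.042]
wrist_force: [-1.5, -1.3, 18.5]
finger_gap: 0.001
t16.73 p [0.5722 0.0724 0.0196] y hd 75.3 z [ 0.167  0.727 -0.666] F [-1.5 -1.3 18.5] gap 0.001 q [-0.42  0.55 -0.41  0.82  0.82 -0.27]
[47.90020715  0.92463123]
```

```bash
python3 -m jog '[[[0,0.5,0,0.5,0,0.18,1],[0,0.5,0,0.5,0,0.18,1],[0,0.5,0,0.5,0,0.18,1],[0,0.5,0,0.5,0,0.18,1]]]'; python3 -m jog '[[[0,0,0,0,0.3,-0.3,1],[0,-0.5,0.7,-0.4,-0.15,-0.15,1],[0,-0.5,0.7,-0.4,-0.1,-0.1,1],[0,0,0,0,-0.2,0.1,1],[0,0,0,0,-0.15,0.1,1]]]';  python3 -c "
from h import *
st();print(tapf(sense()['ee_pos'][:2]))"; python3 -m jog '[[[0,0.5,0,0.5,0,0.18,1],[0,0.5,0,0.5,0,0.18,1],[0,0.5,0,0.5,0,0.18,1],[0,0.5,0,0.5,0,0.18,1]]]'; python3 -c "
from h import *
st();print(tapf(sense()['ee_pos'][:2]))"; python3 -m jog '[[[0,0,0,0,0.3,-0.5,1],[0,0,0,-0.2,0,-3,1],[0,0,0,-0.2,0,-4,1],[0,0,0,0,0,-4,1],[0,0,0,0,0,-4,1]]]'
python3 - <<'E'
from h import *
st()
s=snap("side","pics/s12.png"); cv2.imwrite("pics/s12z.png",cv2.resize(s[213:243,308:348,::-1],None,fx=18,fy=18,interpolation=cv2.INTER_CUBIC))
t=snap("top","pics/t12.png"); cv2.imwrite("pics/t12c.png",cv2.resize(t[160:240,255:355,::-1],None,fx=7,fy=7,interpolation=cv2.INTER_CUBIC))
E
```

```text
clock: 17.07
ee_pos: [0.5628, 0.0789, 0.0203]
ee_rot: [0.103, 0.905, 0.411, 0.037]
wrist_force: [4.5, -3.8, 9.6]
finger_gap: 0.003
clock: 17.48
ee_pos: [0.5703, 0.0722, 0.0197]
ee_rot: [0.12, 0.903, 0.411, 0.04]
wrist_force: [-1.8, -1.6, 17.9]
finger_gap: 0.001
t17.48 p [0.5703 0.0722 0.0197] y hd 73.8 z [ 0.17   0.732 -0.659] F [-1.8 -1.6 17.9] gap 0.001 q [-0.43  0.55 -0.42  0.82  0.83 -0.26]
[46.37930827 -0.28221051]
clock: 17.82
ee_pos: [0.5604, 0.0791, 0.0203]
ee_rot: [0.111, 0.902, 0.415, 0.034]
wrist_force: [1.8, -1.8, 7.9]
finger_gap: 0.002
t17.82 p [0.5604 0.0791 0.0203] y hd 74.7 z [ 0.154  0.742 -0.653] F [ 1.8 -1.8  7.9] gap 0.002 q [-0.42  0.55 -0.43  0.84  0.83 -0.28]
[34.37121237  0.7018713 ]
clock: 18.23
ee_pos: [0.5363, -0.0319, 0.1223]
ee_rot: [0.11, 0.902, 0.417, 0.026]
wrist_force: [1.7, -0.4, -0.9]
finger_gap: -0.007
t18.23 p [ 0.5363 -0.0319  0.1223] y hd 74.3 z [ 0.139  0.747 -0.65 ] F [ 1.7 -0.4 -0.9] gap -0.007 q [-0.62  0.49 -0.22  1.32  0.76 -0.57]
```

View pics/s12z.png

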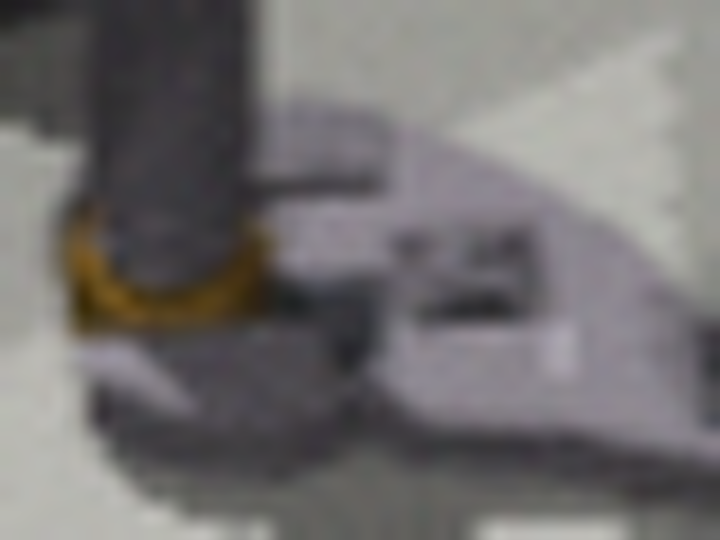

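View pics/t12c.png

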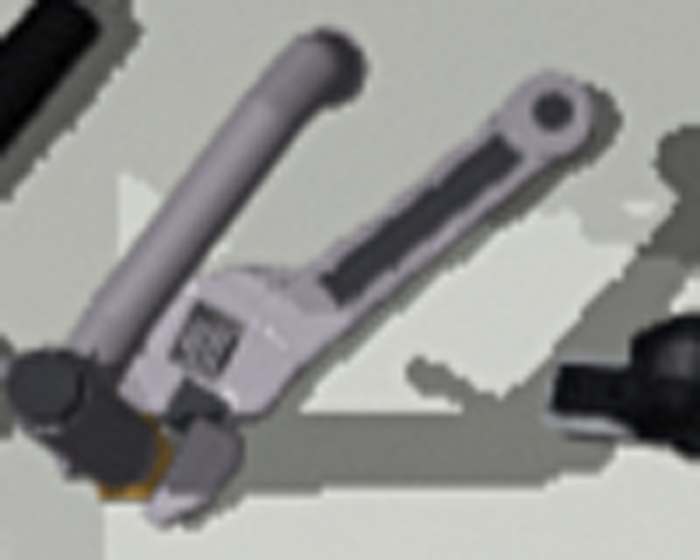

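Pictures: 45 mm more rubbing left the jaw unmoved, so it is stalled snug on the nut. The spanner is unmoved too, with the boss at top (334,176). Now I grip the handle.

Run:
```python
from h import *
yaw=-28.6; O=NUT+(-1.4*EX+2*EY)/1000; hd=np.radians(yaw-22.5); u=np.array([np.cos(hd),np.sin(hd)])
B=np.array([.6419,-.0384]); print("boss pred",O+.1765*u); 
P=B-.037*u; print("grip",P)
Rg=Rt(yaw-22.5+90,20); 
a=rows([.65,-.075,.15],Rg,mm=35,jaw=-.4); b=rows(np.r_[P+.006*u,.03],Rg,start=a,mm=35,jaw=-.4)
```

```text
boss pred [ 0.64103578 -0.03912679]
grip [ 0.61866537 -0.009605  ]
D mm [111.6 -39.2  25.9] rot deg [-32.5  40.2 -26. ] n 9
[[4.4,-0,4.7,-1.29,0.16,-0.33,-0.4],[4.4,-0,4.7,-1.28,0.24,-0.35,-0.4],[4.4,-0,4.7,-1.25,0.32,-0.37,-0.4],[4.4,-0,4.7,-1.23,0.39,-0.39,-0.4],[4.4,-0,4.7,-1.19,0.46,-0.43,-0.4],[4.4,-0,4.7,-1.15,0.52,-0.47,-0.4],[4.4,-0,4.6,-1.11,0.57,-0.51,-0.4],[4.4,-0.1,4.7,-1.06,0.62,-0.55,-0.4],[4.5,-0,4.6,-1,0.66,-0.6,-0.4]]
D mm [ -27.5   60.7 -120. ] rot deg [-0. -0. -0.] n 4
[[-0,-0,0,0.49,0.42,3.37,-0.4],[-0,-0,0,0.49,0.42,3.37,-0.4],[-0,-0,0,0.49,0.42,3.37,-0.4],[-0,-0,0,0.48,0.42,3.38,-0.4]]
```

```bash
python3 -m jog '[[[4.4,0,4.7,-1.3,0.2,-0.3,1],[4.4,0,4.7,-1.3,0.2,-0.35,1],[4.4,0,4.7,-1.25,0.3,-0.4,0.5],[4.4,0,4.7,-1.2,0.4,-0.4,0],[4.4,0,4.7,-1.2,0.5,-0.4,-0.4],[4.4,0,4.7,-1.1,0.5,-0.5,-0.4],[4.4,0,4.6,-1.1,0.6,-0.5,-0.4],[4.4,0,4.7,-1.1,0.6,-0.5,-0.4]]]'
python3 - <<'E'
from h import *
st(); Rg=Rt(38.9,20); a=rows([.640,-.036,.06],Rg,mm=25,jaw=-.4)
E
```

```text
clock: 19.0
ee_pos: [0.6368, -0.0758, 0.1439]
ee_rot: [0.411, 0.894, 0.102, -0.144]
wrist_force: [0.6, -0.0, -0.7]
finger_gap: 0.699
t19.00 p [ 0.6368 -0.0758  0.1439] y hd 40.0 z [-0.174  0.301 -0.938] F [ 0.6 -0.  -0.7] gap 0.699 q [-0.35  0.62  0.33  1.56  0.22  0.48]
D mm [  3.2  39.8 -83.9] rot deg [-2.4  2.8 -1.1] n 4
[[0.8,-0,0.6,-0.06,0.57,2.25,-0.4],[0.8,-0,0.5,-0.06,0.6,2.24,-0.4],[0.7,-0,0.6,-0.06,0.63,2.24,-0.4],[0.8,-0.1,0.5,-0.04,0.65,2.23,-0.4]]
```

```bash
python3 -m jog '[[[0.8,0,0.6,-0.1,0.6,2.2,-0.4],[0.8,0,0.5,0,0.6,2.2,-0.4],[0.7,0,0.6,-0.1,0.6,2.2,-0.4],[0.8,0,0.5,0,0.6,2.2,-0.4],[0,0,0,0,0,0,-0.4]]]'
python3 - <<'E'
from h import *
st(); Rg=Rt(38.9,20); a=rows([.6187,-.0096,.006],Rg,mm=18,jaw=-.4)
s=snap("side","pics/s13.png"); crop(s,290,150,440,270,5,"pics/s13c.png")
E
```

```text
clock: 19.42
ee_pos: [0.6447, -0.0329, 0.0548]
ee_rot: [0.426, 0.888, 0.069, -0.158]
wrist_force: [-0.3, 0.2, -0.4]
finger_gap: 0.697
t19.42 p [ 0.6447 -0.0329  0.0548] y hd 38.9 z [-0.221  0.258 -0.941] F [-0.3  0.2 -0.4] gap 0.697 q [-0.27  0.69  0.23  1.41  0.19  0.6 ]
D mm [-26.   23.3 -48.8] rot deg [ 0.5 -0.4  0. ] n 4
[[-0.1,0,-0.1,0.4,-0.13,1.44,-0.4],[-0.2,0.1,-0,0.4,-0.13,1.44,-0.4],[-0.1,0,-0.1,0.39,-0.13,1.45,-0.4],[-0.2,0.1,-0,0.39,-0.14,1.44,-0.4]]
```

View pics/s13c.png

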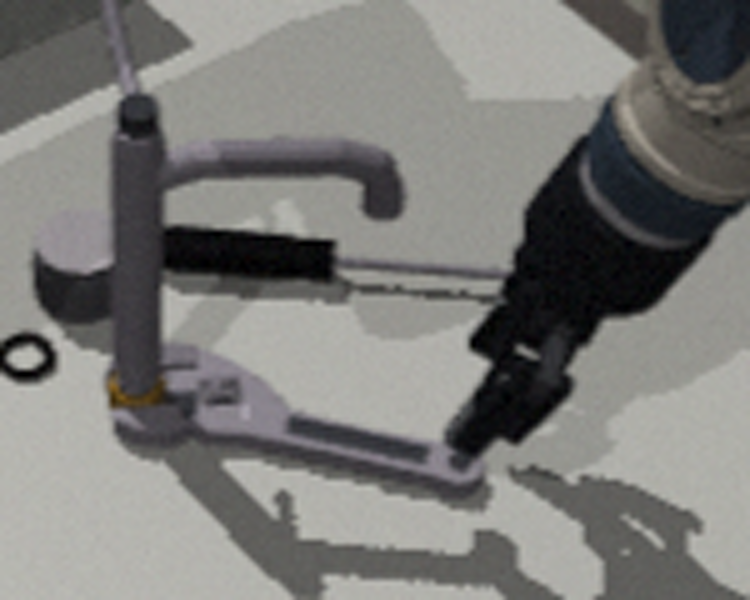

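Picture: fingers above the boss (382,240), spanner snug on the nut, hand well off the spout. I descend onto the handle and close.

```bash
python3 -m jog '[[[-0.1,0,-0.1,0.4,-0.1,1.4,-0.4],[-0.2,0,0,0.4,-0.1,1.4,-0.4],[-0.1,0,-0.1,0.4,-0.15,1.4,-0.4],[-0.2,0,0,0.3,-0.1,1.2,-0.4],[0,0,0,0,0,0,0],[0,0,0,0,0,0,0.4],[0,0,0,0,0,0,1],[0,0,0,0,0,0,1]]]'; python3 -m jog '[[[0,0,0,0,0,0,1],[0,0,0,0,0,0,1]]]';python3 -c "
from h import *
st()"
```

```text
clock: 20.13
ee_pos: [0.6234, -0.0157, 0.0172]
ee_rot: [0.425, 0.889, 0.077, -0.15]
wrist_force: [0.1, -0.2, 0.5]
finger_gap: 0.135
clock: 20.3
ee_pos: [0.6247, -0.0168, 0.0188]
ee_rot: [0.426, 0.889, 0.077, -0.148]
wrist_force: [-0.1, -0.1, 0.0]
finger_gap: 0.001
t20.30 p [ 0.6247 -0.0168  0.0188] y hd 38.7 z [-0.198  0.263 -0.944] F [-0.1 -0.1  0. ] gap 0.001 q [-0.26  0.67  0.09  1.26  0.2   0.61]
```

```bash
python3 -m jog '[[[0,0,0,0,0,-1.5,1],[0,0,0,0,0,-1.5,0.2],[0,0,0,0,0,0,-0.4],[0,0,0,0,0,0,-0.4]]]'
python3 - <<'E'
from h import *
st()
hd=np.radians(-51.1); u=np.array([np.cos(hd),np.sin(hd)]);n=np.array([-u[1],u[0]]);B=np.array([.6419,-.0384])
P=sense()['ee_pos'][:2]-B; print(P@u,P@n)
P=np.array([.6234,-.0157])-B; print(P@u,P@n)
s=snap("side","pics/s14.png"); cv2.imwrite("pics/s14c.png",cv2.resize(s[200:260,310:400,::-1],None,fx=8,fy=8,interpolation=cv2.INTER_CUBIC))
t=snap("top","pics/t14.png"); cv2.imwrite("pics/t14c.png",cv2.resize(t[150:240,255:355,::-1],None,fx=6,fy=6,interpolation=cv2.INTER_CUBIC))
E
```

```text
clock: 20.63
ee_pos: [0.6314, -0.0255, 0.0484]
ee_rot: [0.426, 0.889, 0.077, -0.148]
wrist_force: [-0.4, 0.1, 0.0]
finger_gap: 0.421
t20.63 p [ 0.6314 -0.0255  0.0484] y hd 38.7 z [-0.198  0.263 -0.944] F [-0.4  0.1  0. ] gap 0.421 q [-0.27  0.66  0.15  1.34  0.2   0.6 ]
-0.01663326541906753 -3.0158146861018387e-05
-0.02928343603805347 -0.00014273683909147365
```

View pics/s14c.png

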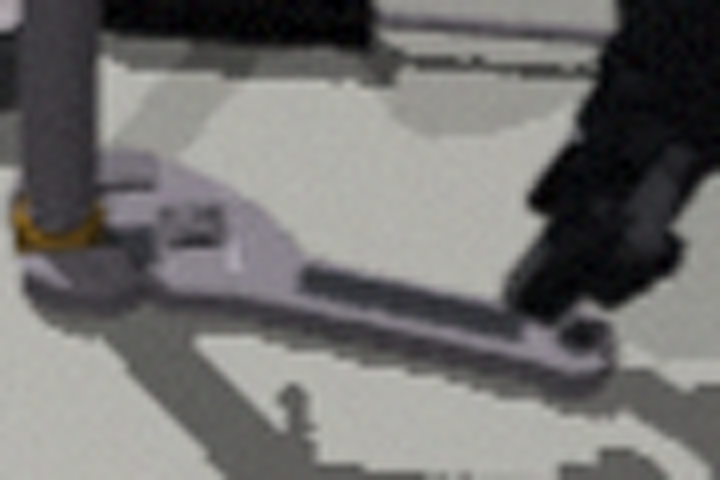

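View pics/t14c.png

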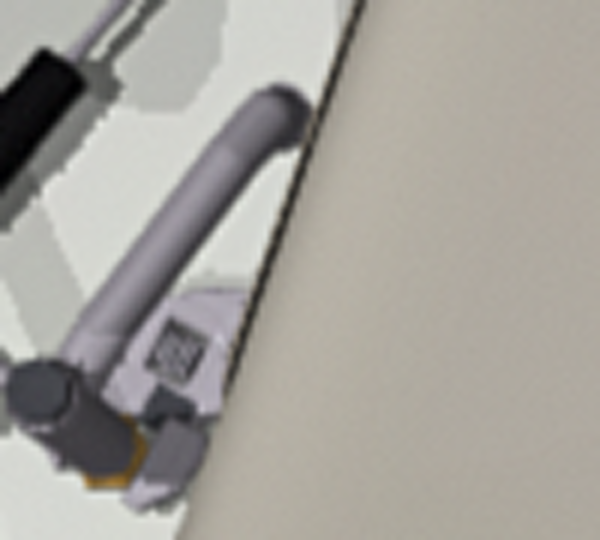

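```bash
python3 -m jog '[[[0,0,0,0,0,0,-0.6],[0,0,0,0,0,1.5,-0.6],[0,0,0,0.2,0,1.3,-0.6],[0,0,0,0,0,0,-0.6]]]'
python3 - <<'E'
from h import *
st(); Rg=Rt(38.9,20); a=rows([.6187,-.0096,.005],Rg,mm=12,jaw=-.6)
E
```

```text
clock: 21.07
ee_pos: [0.6234, -0.0157, 0.0198]
ee_rot: [0.426, 0.889, 0.077, -0.149]
wrist_force: [0.0, 0.8, -0.7]
finger_gap: 0.798
t21.07 p [ 0.6234 -0.0157  0.0198] y hd 38.7 z [-0.2    0.263 -0.944] F [ 0.   0.8 -0.7] gap 0.798 q [-0.26  0.66  0.09  1.26  0.21  0.61]
D mm [ -4.7   6.1 -14.8] rot deg [0.2 0.9 0.2] n 2
[[0.3,0.4,0,0.12,-0,0.82,-0.6],[0.3,0.3,0,0.11,0,0.83,-0.6]]
```

```bash
python3 -m jog '[[[0.3,0.4,0,0.1,0,0.8,-0.6],[0.3,0.3,0,0.1,0,0.7,-0.6],[0,0,0,0,0,0,-0.6]]]';python3 -m jog '[[[0,0,0,0,0,0,0],[0,0,0,0,0,0,0.4]]]'; python3 -m jog '[[[0,0,0,0,0,0,1],[0,0,0,0,0,0,1],[0,0,0,0,0,0,1]]]'
```

```text
clock: 21.32
ee_pos: [0.6183, -0.0096, 0.0049]
ee_rot: [0.424, 0.889, 0.074, -0.158]
wrist_force: [0.1, 0.6, -0.0]
finger_gap: 0.798
clock: 21.48
ee_pos: [0.6184, -0.0095, 0.0045]
ee_rot: [0.424, 0.889, 0.074, -0.159]
wrist_force: [-0.0, 0.7, 0.3]
finger_gap: 0.527
clock: 21.73
ee_pos: [0.6189, -0.0098, 0.0054]
ee_rot: [0.424, 0.889, 0.074, -0.158]
wrist_force: [-1.4, 1.4, -2.4]
finger_gap: 0.235
```

```bash
cat >> h.py <<'E'
def arc(deg,n,rad=None,z=.0052):
    s=sense(); p=s['ee_pos']; r=R.from_quat(s['ee_rot']); v=p[:2]-NUT; r0=np.linalg.norm(v); rad=rad or r0
    h=np.degrees(np.arctan2(v[1],v[0])); print("bearing %.1f radius %.4f"%(h,r0))
    st=(p,r)
    for i in range(1):
        a=np.radians(h+deg); q=np.r_[NUT+rad*np.array([np.cos(a),np.sin(a)]),z]
        Z=R.from_euler('z',deg,degrees=True)
        # step by step
    out=[]
    for i in range(n):
        a=np.radians(h+deg*(i+1)/n); q=np.r_[NUT+rad*np.array([np.cos(a),np.sin(a)]),z]
        Z=R.from_euler('z',deg/n,degrees=True); t=r.inv().apply(q-p)*100; w=np.degrees(r.inv().apply(Z.as_rotvec()))
        out.append([*w.round(1).tolist(),*t.round(2).tolist(),1]); p=q; r=Z*r
    print(out)
E
python3 - <<'E'
from h import *
st(); arc(-20,5)
E
```

```text
t21.73 p [ 0.6189 -0.0098  0.0054] y hd 39.0 z [-0.218  0.266 -0.939] F [-1.4  1.4 -2.4] gap 0.235 q [-0.25  0.68  0.08  1.25  0.21  0.61]
bearing -50.1 radius 0.1378
[[-1.4, 0.0, 3.8, 0.01, -0.96, 0.03, 1], [-1.4, 0.0, 3.8, 0.02, -0.96, 0.01, 1], [-1.4, 0.0, 3.8, 0.02, -0.96, 0.01, 1], [-1.4, 0.0, 3.8, 0.02, -0.96, 0.01, 1], [-1.4, 0.0, 3.8, 0.02, -0.96, 0.01, 1]]
```

```bash
python3 -m jog '[[[-1.4,0,3.8,0.02,-0.96,0,1],[-1.4,0,3.8,0.02,-0.96,0,1],[-1.4,0,3.8,0.02,-0.96,0,1]]]'
python3 - <<'E'
from h import *
st(); arc(-20,5,.1378)
E
```

```text
clock: 21.98
ee_pos: [0.596, -0.0247, 0.0052]
ee_rot: [0.516, 0.839, 0.091, -0.148]
wrist_force: [-1.7, -0.3, -0.2]
finger_gap: 0.236
t21.98 p [ 0.596  -0.0247  0.0052] y hd 26.8 z [-0.155  0.306 -0.939] F [-1.7 -0.3 -0.2] gap 0.236 q [-0.31  0.62 -0.04  1.16  0.25  0.77]
bearing -61.4 radius 0.1372
[[-1.4, 0.0, 3.8, -0.05, -0.96, -0.02, 1], [-1.4, 0.0, 3.8, 0.0, -0.96, 0.0, 1], [-1.4, 0.0, 3.8, 0.0, -0.96, 0.0, 1], [-1.4, 0.0, 3.8, 0.0, -0.96, 0.0, 1], [-1.4, 0.0, 3.8, 0.0, -0.96, 0.0, 1]]
```

```bash
python3 -m jog '[[[-1.4,0,3.8,0,-0.96,0,1],[-1.4,0,3.8,0,-0.96,0,1],[-1.4,0,3.8,0.02,-0.96,0,1]]]'
python3 - <<'E'
from h import *
st(); print(sense()['wrist_torque']); arc(-20,5,.1376)
s=snap("side","pics/s15.png"); cv2.imwrite("pics/s15c.png",cv2.resize(s[200:260,300:390,::-1],None,fx=8,fy=8,interpolation=cv2.INTER_CUBIC))
E
```

```text
clock: 22.23
ee_pos: [0.5673, -0.0357, 0.0052]
ee_rot: [0.605, 0.777, 0.107, -0.138]
wrist_force: [-1.2, 1.2, -1.8]
finger_gap: 0.234
t22.23 p [ 0.5673 -0.0357  0.0052] y hd 14.2 z [-0.085  0.333 -0.939] F [-1.2  1.2 -1.8] gap 0.234 q [-0.36  0.55 -0.18  1.05  0.29  0.93]
[-0.28502806  0.28193891  0.76580137]
bearing -74.3 radius 0.1366
[[-1.4, 0.0, 3.8, -0.09, -0.96, -0.03, 1], [-1.4, 0.0, 3.8, 0.01, -0.96, 0.0, 1], [-1.4, 0.0, 3.8, 0.01, -0.96, 0.0, 1], [-1.4, 0.0, 3.8, 0.01, -0.96, 0.0, 1], [-1.4, 0.0, 3.8, 0.01, -0.96, 0.0, 1]]
```

View pics/s15c.png

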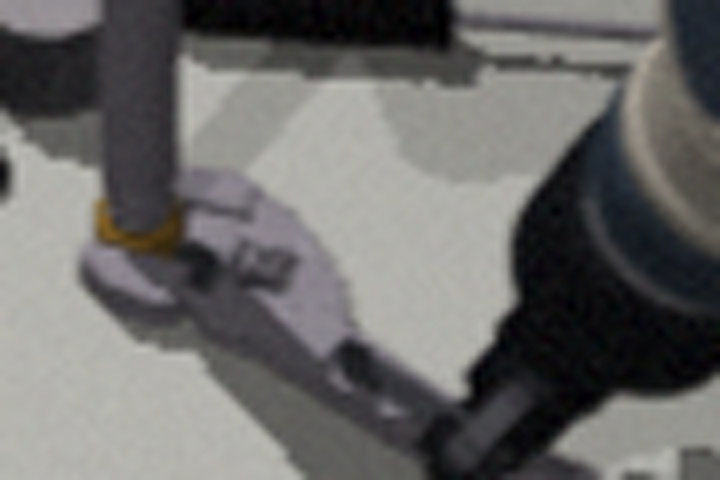

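Picture: the jaws stay round the nut (side 318,228) as the handle swings clockwise. I keep going.

```bash
python3 -m jog '[[[-1.4,0,3.8,-0.05,-0.96,0,1],[-1.4,0,3.8,0,-0.96,0,1],[-1.4,0,3.8,0,-0.96,0,1],[-1.4,0,3.8,0,-0.96,0,1]]]'
python3 - <<'E'
from h import *
st(); print(sense()['wrist_torque']); arc(-20,5,.137)
E
```

```text
clock: 22.62
ee_pos: [0.526, -0.0404, 0.0054]
ee_rot: [0.712, 0.679, 0.127, -0.122]
wrist_force: [-0.6, 3.4, -2.2]
finger_gap: 0.235
t22.62 p [ 0.526  -0.0404  0.0054] y hd -2.7 z [ 0.015  0.346 -0.938] F [-0.6  3.4 -2.2] gap 0.235 q [-0.42  0.45 -0.37  0.89  0.33  1.17]
[0.2034685  0.22160127 0.67205028]
bearing -91.8 radius 0.1363
[[-1.4, 0.0, 3.8, -0.06, -0.95, -0.0, 1], [-1.4, 0.0, 3.8, 0.02, -0.96, 0.01, 1], [-1.4, 0.0, 3.8, 0.02, -0.96, 0.01, 1], [-1.4, 0.0, 3.8, 0.02, -0.96, 0.01, 1], [-1.4, 0.0, 3.8, 0.02, -0.96, 0.01, 1]]
```

```bash
python3 -m jog '[[[-1.4,0,3.8,-0.05,-0.95,0,1],[-1.4,0,3.8,0.02,-0.96,0,1],[-1.4,0,3.8,0.02,-0.96,0,1],[-1.4,0,3.8,0.02,-0.96,0,1]]]'
python3 - <<'E'
from h import *
st(); print(sense()['wrist_torque']); arc(-20,5,.137)
s=snap("side","pics/s16.png"); cv2.imwrite("pics/s16c.png",cv2.resize(s[200:275,280:380,::-1],None,fx=8,fy=8,interpolation=cv2.INTER_CUBIC))
t=snap("top","pics/t16.png"); cv2.imwrite("pics/t16c.png",cv2.resize(t[180:310,235:355,::-1],None,fx=5,fy=5,interpolation=cv2.INTER_CUBIC))
E
```

```text
clock: 22.95
ee_pos: [0.486, -0.0328, 0.0057]
ee_rot: [0.804, 0.568, 0.144, -0.103]
wrist_force: [1.1, 4.3, -3.7]
finger_gap: 0.236
t22.95 p [ 0.486  -0.0328  0.0057] y hd -19.5 z [ 0.114  0.33  -0.937] F [ 1.1  4.3 -3.7] gap 0.236 q [-0.46  0.34 -0.56  0.72  0.35  1.44]
[ 5.70326909e-02 -9.73136381e-05  5.63865644e-01]
bearing -109.1 radius 0.1361
[[-1.4, 0.0, 3.7, -0.08, -0.96, 0.03, 1], [-1.4, 0.0, 3.7, 0.02, -0.96, 0.01, 1], [-1.4, 0.0, 3.7, 0.02, -0.96, 0.01, 1], [-1.4, 0.0, 3.7, 0.02, -0.96, 0.01, 1], [-1.4, 0.0, 3.7, 0.02, -0.96, 0.01, 1]]
```

View pics/s16c.png

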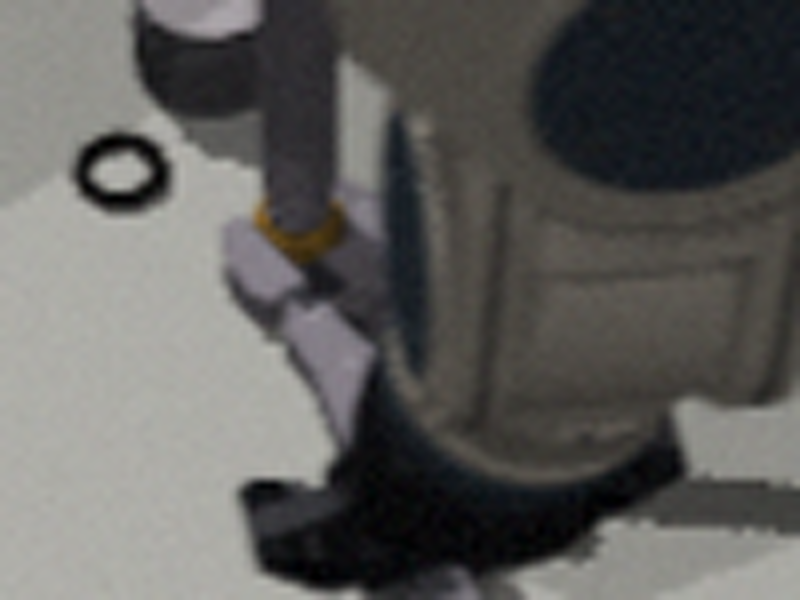

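View pics/t16c.png

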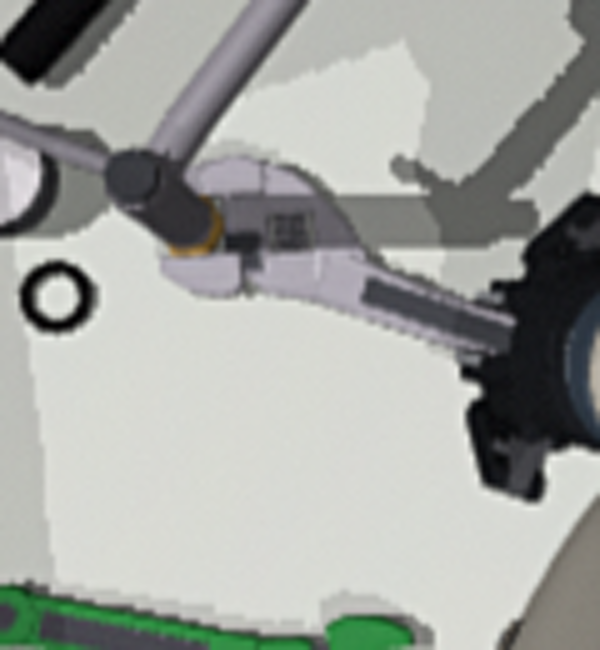

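Pictures: the handle has swung to heading about −107° to −109°, the jaws are round the nut (top 274,228), and the green spanner and washer are untouched. A small final nudge, then release and back off.

```bash
python3 -m jog '[[[-0.9,0,2.5,-0.02,-0.6,0.05,1],[0,0,0,0,0,0,1],[0,0,0,0,0,0,0.2],[0,0,0,0,0,0,-0.3],[0,0,0,0,0,0,-0.4],[0,0,0,0,0,-1,-0.4],[0,0,0,0,0,-3,-0.4],[0,0,0,0,0,-3,-0.4]]]'; python3 -m jog '[[[0,0,0,-1,0,-4,-0.4],[0,0,0,-1,0,-4,-0.4],[0,0,0,-1,0,-3,-0.4],[0,0,0,0,0,0,-0.4]]]';python3 - <<'E'
from h import *
st()
s=snap("side","pics/s17.png"); cv2.imwrite("pics/s17c.png",cv2.resize(s[195:295,280:400,::-1],None,fx=6.5,fy=6,interpolation=cv2.INTER_CUBIC))
t=snap("top","pics/t17.png"); cv2.imwrite("pics/t17c.png",cv2.resize(t[180:300,235:385,::-1],None,fx=5,fy=5,interpolation=cv2.INTER_CUBIC))
E
```

```text
clock: 23.72
ee_pos: [0.4734, -0.0538, 0.0703]
ee_rot: [0.812, 0.556, 0.145, -0.102]
wrist_force: [0.2, -0.6, -0.3]
finger_gap: 0.697
clock: 24.05
ee_pos: [0.4516, -0.1208, 0.1723]
ee_rot: [0.81, 0.56, 0.146, -0.1]
wrist_force: [-0.1, -1.3, -0.5]
finger_gap: 0.698
t24.05 p [ 0.4516 -0.1208  0.1723] y hd -20.7 z [ 0.125  0.324 -0.938] F [-0.1 -1.3 -0.5] gap 0.698 q [-0.66  0.18 -0.29  1.21  0.34  1.25]
```

View pics/s17c.png

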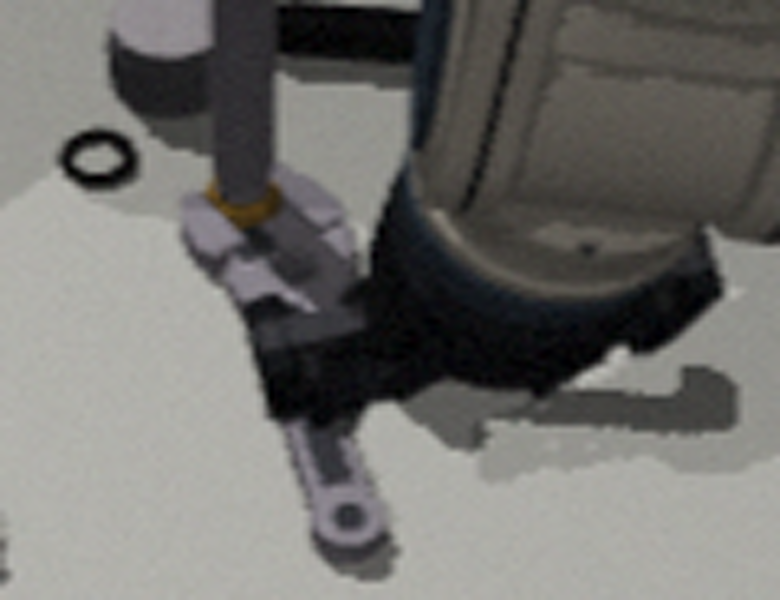

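View pics/t17c.png

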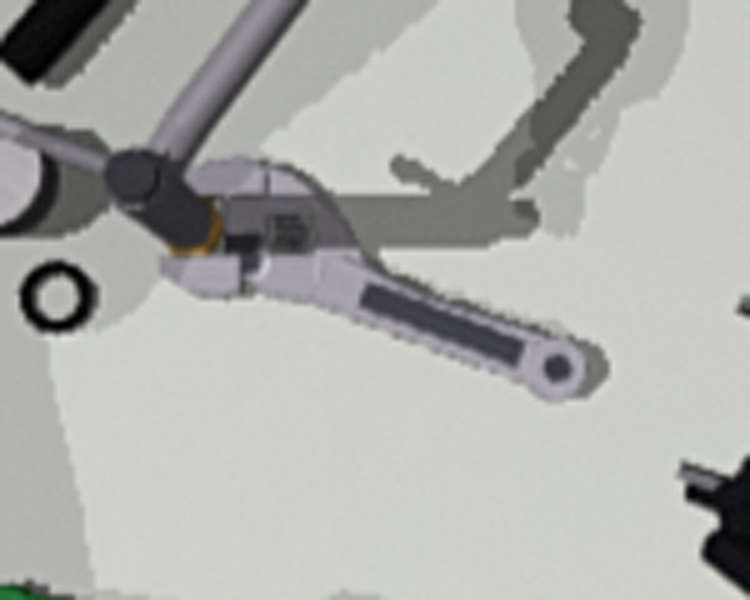

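Run:
```python
from h import *
T=lambda x,y,z:ray("top",235+(x+.5)/5-.5,180+(y+.5)/5-.5,z)[:2]
W=T(289,230,.0168);B=T(557,368,.014);v=B-W; yaw=np.degrees(np.arctan2(v[1],v[0]))+28.1
O=W-pt(np.zeros(2),yaw,46,-5); print(W,B,np.linalg.norm(v),"yaw",yaw,"turn from -30.3:",-30.3-yaw,"deg, from measured -28.5:",-28.5-yaw,"O-nut mm",(O-NUT)*1000)
# jaw faces in spanner frame from top view (z .016)
e=np.array([np.cos(np.radians(yaw)),np.sin(np.radians(yaw))]);n=np.array([-e[1],e[0]])
for nm,p in(("fixed",(200,192)),("mov",(240,258)),("mov tip",(165,258))):
    q=T(*p,.016)-O; print(nm,q@e*1000,q@n*1000)
im=cv2.imread("pics/t17.png"); cv2.imwrite("pics/t17d.png",cv2.resize(im[205:245,258:318],None,fx=13,fy=13,interpolation=cv2.INTER_CUBIC))
a=cv2.imread("pics/top0.png").astype(int)
for nm,box,th in(("washer",(235,230,258,250),130),("driver",(230,150,272,200),130),("mug",(110,270,160,320),130)):
    c=lambda i:i.sum(2)<th
    print(nm,max(blob(a,c,box),key=lambda k:k[0]),max(blob(im,c,box),key=lambda k:k[0]))
```

```text
[0.52898541 0.05394138] [ 0.46683923 -0.06476272] 0.1339881006906707 yaw -89.53379455090356 turn from -30.3: 59.23379455090357 deg, from measured -28.5: 61.033794550903565 O-nut mm [3.21095936 4.18053896]
fixed 6.316324543699508 12.754412084706205
mov 23.94201198250017 -17.103856517636665
mov tip -9.576144150586734 -16.575751305040384
washer (np.int32(71), array([245.9, 239.1])) (np.int32(75), array([245.7, 239. ]))
driver (np.int32(449), array([251.3, 177.1])) (np.int32(451), array([251.4, 177.1]))
mug (np.int32(509), array([149.1, 293.7])) (np.int32(341), array([152.5, 291.7]))
```

View pics/t17d.png

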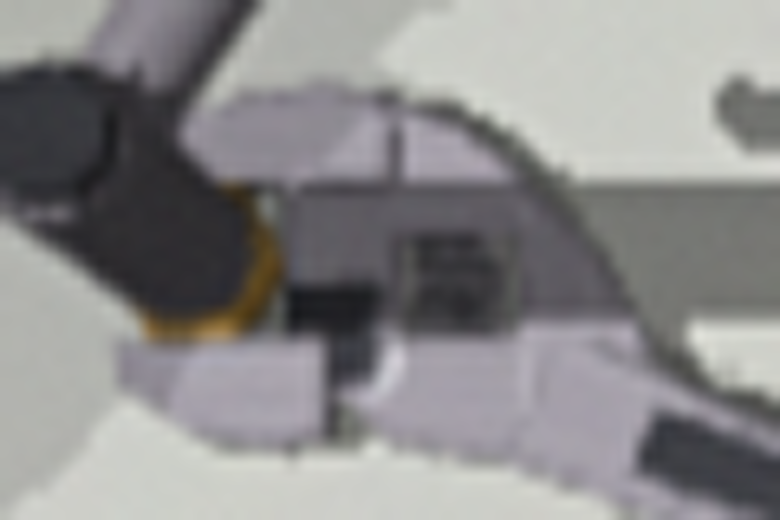

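View pics/t17.png

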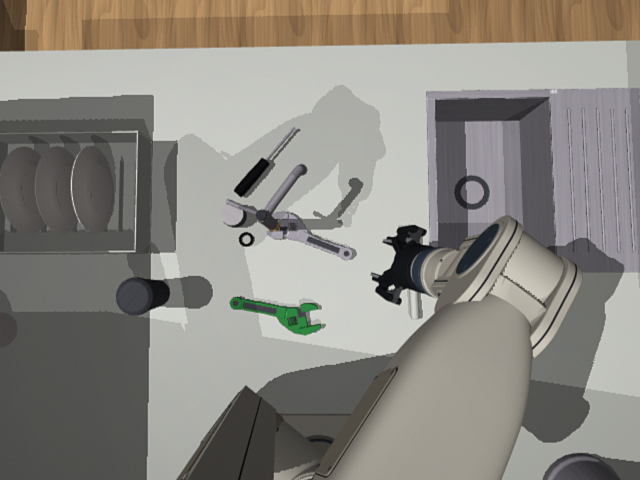

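Pictures: the spanner lies flat with its handle at heading about −112° and the boss at top (346,253). The nut is seated in the mouth, both faces on its flats (jaw edges about 26 mm apart in the picture). The turn measures 59–61°, the bystanders are in place, and the hand is clear. I hand in.

```bash
python3 -c "
from h import *
print(close_job()); st()"
```

```text
the job is handed in; nothing more can be done
None
the job is handed in; nothing more can be done
```

The job is handed in, at about 24 s of the 67 s. I gripped the steel spanner by its handle and slid it onto the nut. With the hand leaning out beside the spout, I rubbed the worm until the jaw stopped moving. I then swung the handle clockwise about 60° and released.

**Last checks that held:**
- **Turn:** the spanner turned about 59–61° (roughly 1.03–1.07 rad) by the camera.
- **Jaws:** the faces measured 26–27 mm apart after closing. About 45 mm of extra rubbing did not move them.
- **Lie and clearance:** the spanner looks flat. The last wrist force, with the hand backed off, was about 1 N.
- **Tap:** I saw no sign of the hand or arm pressing on it. That contact force cannot be read directly.
- **Bystanders:** the washer and screwdriver are unmoved to within a pixel. The others I judged by eye only.

**Checks that failed or disagreed:**
- **Mouth position:** worked out from the worm and boss, the mouth came out about 5 mm from the nut's axis. That includes about 4 mm along the jaws, which the mouth's bottom would not allow. The close crop shows the nut seated, so I take this as camera error.
- **Jaw opening:** one last point check gave about 30 mm. The close crop of the same picture gives about 26 mm.
- **First grip before the turn:** it closed above the handle. I repeated it and it held.
- **Pressing the worm:** the force briefly reached 33 N once, above the advised 20 N.
- **Mug:** its blob measured differently (341 pixels against 509) and shifted about 4 pixels. I put this down to changed shadow; the hand never came near it.

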